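# Load the test carrier, send it home and lock it

### The job

Lift the loose cover off the carrier by its knob and set it on the rubber mat, stand every ceramic insulator that stands loose on the bench in a cell of its own in the carrier, and put the cover back fully down over them. Then push the carrier along its rail right up to the end stop, fit the square key into the socket of the captive lock head beside the rail, turn it clockwise (seen from above) as far as it goes, and put the key back upright in its stand. Leave everything else on the bench where it is.

Things in the scene. Friction and masses are not known exactly. Their poses are not given: they have to be found in the camera images.
- rail: fixed dark steel rail bed on the bench, 70 x 420 x 12 mm with two steel strips on it (the housing of the lock sticks out to +x). Origin under its middle on the bench top; its y axis runs along the rail towards the end stop, a block 70 mm wide, 34 mm tall whose face is at y = +161 mm. Its place and yaw vary.
- carriage (a joint): travel of the aluminium carrier along the rail's +y, m: 0 at the free end, 0.11 against the end stop; moves with about 4 N of friction and stays where left. The carrier is a plate 90 mm wide (x) and 232 mm long (y), 10 mm thick, its top 30 mm above the bench, with a row of three open cells and an upright push tab
- carrier_top (a point): middle of the carrier's cell row, on the plate's top face (30 mm above the bench); axes parallel to the rail's. The low walls around and between the cells are 4 mm thick and 18 mm tall, 54 x 154 mm over all; the plate around them is the ledge on which the cover stands
- cell0 (a point): middle of the floor of cell 0 of the carrier (-y end of the row), 46 x 46 mm inside, 18 mm deep; floor 30 mm above the bench, cells 50 mm apart
- cell1 (a point): middle of the floor of cell 1 of the carrier (middle of the row), 46 x 46 mm inside, 18 mm deep; floor 30 mm above the bench, cells 50 mm apart
- cell2 (a point): middle of the floor of cell 2 of the carrier (+y end of the row), 46 x 46 mm inside, 18 mm deep; floor 30 mm above the bench, cells 50 mm apart
- tab_top (a point): middle of the top edge of the carrier's upright steel push tab, 34 mm wide (x), 8 mm thick (y), 75 mm tall above the plate (its top 105 mm above the bench), 125 mm to -y of the middle of the cells
- cover: loose aluminium box-shaped cover, open below, outside 72 (x) x 172 (y) x 69 mm, walls 3 mm, 0.35 kg; on top a black bar knob 14 (x) x 40 (y) mm, 30 mm tall, from z = 69 to 99 mm. Origin in the middle of its lower rim plane. At the start it stands on the carrier plate around the cells with 6 mm of play all round; in the carrier its origin lies at carrier_top, either way round
- insulator0: white ceramic stand-off insulator standing on the bench, round: foot 40 mm wide and 12 mm tall, ribbed stem 24 mm wide (grip there), brass-topped, 60 mm tall in all, 0.11 kg. Origin in the middle of its underside, z up. One to three are present
- insulator1: white ceramic stand-off insulator standing on the bench, round: foot 40 mm wide and 12 mm tall, ribbed stem 24 mm wide (grip there), brass-topped, 60 mm tall in all, 0.11 kg. Origin in the middle of its underside, z up. One to three are present
- insulator2: white ceramic stand-off insulator standing on the bench, round: foot 40 mm wide and 12 mm tall, ribbed stem 24 mm wide (grip there), brass-topped, 60 mm tall in all, 0.11 kg. Origin in the middle of its underside, z up. One to three are present
- key: loose steel square key with black paddle handle, standing upright in its stand. Origin at the middle of the tip's lower face, z up towards the handle. Tip 10 x 10 mm square (sides along x and y), tapered over the last 4 mm, 22 mm long; round shaft 16 mm wide from z = 22 to 72 mm; handle 44 (x) x 14 (y) mm from z = 72 to 112 mm. 0.12 kg
- stand: fixed black key stand, block 56 x 56 x 50 mm with a round hole 19 mm wide from above, 44 mm deep, in its middle. Origin in the middle of its underside on the bench; with the key home the key's origin is 6 mm above this origin
- lockhead (a joint): angle of the captive steel lock head, rad; grows clockwise seen from above, from 0 to its stop at 1.4. It starts at 0.1 to 0.4
- socket (a point): middle of the mouth of the square socket in the top of the lock head (55 mm above the bench, beside the rail, next to where the carrier's middle stands at the end stop). Socket 12.6 x 12.6 mm, 16 mm deep, straight down; its sides lie along this point's x and y axes, which turn with the head. The head is star-shaped, about 42 mm wide and 20 mm tall
- mat: fixed black rubber mat, 130 (x) x 230 (y) x 3 mm, for the cover; origin in the middle of its underside on the bench
- link_bar: bystander: copper bar 110 x 25 x 6 mm lying flat, origin in the middle of its underside
- cap: bystander: grey rubber cap, 34 mm wide, 34 mm tall, origin under its middle
- plug: bystander: yellow plug 36 x 30 x 30 mm with two pins, origin under its middle
- torque_wrench: bystander: steel wrench 240 mm long lying flat
- jar: bystander: jar 56 mm wide, 70 mm tall, origin under its middle
- meter: bystander: grey hand meter 150 x 80 x 35 mm lying flat, origin under its middle

How it is judged (in metres and radians):
On the way, in this order (a step that is already met when the one before it is completed fails the run):
1. the cover stands upright on the rubber mat (horizontal distance between cover and mat below 0.06 m and height (world z) of cover below 0.01 m and angle between cover's own z axis and vertical below 0.1 rad), for 0.3 s.
2. every insulator stands in a cell of the carrier ((distance between insulator0 and cell0 below 0.007 m or distance between insulator0 and cell1 below 0.007 m or distance between insulator0 and cell2 below 0.007 m) and angle between each of insulator0, insulator1, insulator2's own z axis and vertical below 0.12 rad and (distance between insulator1 and cell0 below 0.007 m or distance between insulator1 and cell1 below 0.007 m or distance between insulator1 and cell2 below 0.007 m) and (distance between insulator2 and cell0 below 0.007 m or distance between insulator2 and cell1 below 0.007 m or distance between insulator2 and cell2 below 0.007 m)), for 0.2 s.
3. the cover is back down on the carrier over the insulators (all of step 2 and distance between cover and carrier_top below 0.012 m and z of cover in the frame of carrier_top below 0.004 m and angle between cover's own z axis and vertical below 0.06 rad), for 0.2 s.
4. the carrier is against the end stop (distance between cover and carrier_top below 0.012 m and z of cover in the frame of carrier_top below 0.004 m and angle between cover's own z axis and vertical below 0.06 rad and value of joint carriage above 0.105 m), for 0.2 s.
5. the key's tip is in the socket of the lock head (value of joint carriage above 0.105 m and horizontal distance between key and socket below 0.004 m and z of key in the frame of socket below -0.009 m and angle between key's own z axis and vertical below 0.12 rad), for 0.1 s.
6. the lock head is turned to its stop by the key (all of step 5 and value of joint lockhead above 1.25 rad), for 0.1 s.
At the end, for the whole second after the job is handed in: Every insulator within 7 mm of the middle of its own cell, the cover flat on the carrier (raised under 4 mm), the carrier within 5 mm of the end stop, the lock head at 1.25 rad or more, the key at rest upright in its stand (within 8 mm of its middle, raised under 6 mm) (all of step 2 and all of step 4 and value of joint lockhead above 1.25 rad and horizontal distance between key and stand below 0.008 m and z of key in the frame of stand below 0.012 m and angle between key's own z axis and vertical below 0.15 rad and linear speed of each of key, cover below 0.02 m/s); the robot touches nothing.
It fails at once if another thing on the bench was moved by more than 5 cm (distance of any of link_bar, cap, plug, torque_wrench, jar, meter from where it was at the start of the episode above 0.05 m).
Of insulator0, insulator1, insulator2 only 1 to 3 are there at a start; the rules pass over those that are not, and their reading is None.
At some moment in a run one of insulator0, insulator1, insulator2 may be knocked a few centimetres aside while the robot is not near it.
It also fails if it takes over 210 s, if anything falls off the work surface, if the arm or the gripper's body presses on something with over 40 N, if the wrist force passes 120 N, or if a joint passes its speed limit or range.

### The arm

A 6-joint arm with a two-finger parallel gripper is mounted at the origin on the work surface. World frame = base frame: x ahead of the robot, y to its left, z up, the work surface at z = 0. Lengths are in mm, angles in rad, forces in N, time in s.
With the tool pointing down it reaches from about 300 to 775 mm from the base axis. Payload 14.6 kg.
Tool frame: the origin (TCP) lies midway between the tips of the shut fingers; the grasp point (between the pads) lies 19 mm behind it (manip.grasp_offset is the distance from the TCP to the grasp point, in mm); z points along the fingers, y is the line along which they close (so a half turn about z gives the same grasp; the last joint's range is limited). The gripper opens to 94 mm and grips with 3 to 60 N. Pads are 16 mm wide; open, the fingers measure 119 mm over their backs; the gripper's body (75 mm by 177 mm) begins 78 mm behind the grasp point.
Start: joints at [-1.231, 0.3, 1.521, -0, 1.321, -0.067], TCP at [217.612, -505.108, 205.446] pointing down, gripper open.
Joint ranges: [-3.03, 3.03], [-0.79, 2.21], [0.23, 2.52], [-1.04, 4.18], [0, 3.07], [-2.55, 2.55]. Speed limits (rad/s): [2.22, 2.22, 2.57, 3.14, 3.14, 3.14].

### API

Orientations are given as [roll, pitch, yaw] about the fixed x, y, z axes, in that order (R = Rz(yaw) Ry(pitch) Rx(roll)).
In Python, from cell import manip, viewer gives the robot as it stands. The module is installed in compiled form; this text tells all that it offers.
- The arm moves only by the tool move_arm, never from a script. Its argument "moves" is a list of rows, each a list of 4 numbers: the shift along the tool's x, y, z in m, then the turn about the tool's z in rad. A call has 1 to 12 rows; each row is the pose to reach, as a shift and turn from the pose commanded when the call began, along the tool's axes at that moment; what a row does not reach only later rows make up. A row lasts 1/10 s, in which the tool goes at most 50 mm and 8.59 degrees, less where a joint would pass 70% of its speed; a pose out of reach is approached as far as the arm can. A call with a gripper value outside its range is refused whole. "jaw" is the finger opening in m, from 0 to 0.094, set as the call begins (left out, the last holds). The fingers move at their own pace and stop on an object; "squeeze" is the grip in N (left out, the last holds). Time passes only in rows, so rows that repeat a pose let the fingers close. It gives the time, the measured TCP pose, the force, the opening and the grip force at its end, in the units of the state.
- manip.read_state(): the state, without advancing time (a new reading comes with each control period).
- viewer.camera(name): name is "scene" or "side" or "wrist"; returns a dict with "frame" (420x560x3 uint8, blue, green, red), "z_map" (420x560 float32, mm along the optical axis (not along the pixel's ray), 0 where there is no reading), "fx", "fy", "cx", "cy" (pixels), "origin" and "orientation" of the camera in the world. Camera axes: x right, y down, z forward; pixel columns grow to the right and rows downward; lengths in mm; the calibration is good to about 2 mm. The wrist camera is an equidistant fisheye: a pixel r from the principal point sees the ray r / f radians off the axis. A picture is of the moment at which its call begins.
- manip.sign_off(): hands the job in; it is judged then, once.
The state is a dict: "clock": time; "joints": joint angles; "qd": joint speeds; "effort": joint torques, N m; "eef_pos": TCP position; "eef_rot": TCP orientation; "wrist_force": force on the tool from outside, world axes, zero at the start; "moment": the same for the moment, N m; "finger_gap": finger opening in mm; "finger_force": force on a finger pad.
Only numpy, scipy, OpenCV 4.12 (cv2) and the standard library are available. Lean on these libraries where they do the work, as an engineer would, in place of code of your own. Each camera call takes 0.05 s, during which the arm holds its last target. There are 200 camera calls.

## Working session

There is one attempt and no reset: what is moved stays moved. The work goes in short steps, Python scripts to look and compute and a tool call to move; the robot and the scene stay as the last step left them, time stands still between calls to the robot, and variables do not carry over. Pictures are saved under pics/ and viewed, at most 14 in all, crops included, and the job is handed in when it is done.

Besides the shell and the picture viewer there is one more tool, called by a JSON object that holds its "op" and its "data", one argument or row to a line. move_arm: Moves the arm, as the interface text tells. Its arguments: {"type":"object","properties":{"moves":{"type":"array"},"jaw":{"type":"number"},"squeeze":{"type":"number"}},"required":["moves"]}

```bash
mkdir -p pics; cat > h.py <<'E'
import numpy as np, cv2
from cell import manip, viewer
from scipy.spatial.transform import Rotation as Ro
def cam(n):
    c=viewer.camera(n); o=np.array(c["orientation"],float)
    c["R"]=o if o.shape==(3,3) else Ro.from_euler("xyz",o).as_matrix() if o.size==3 else Ro.from_quat(o).as_matrix()
    c["o"]=np.array(c["origin"],float); return c
def cloud(c):
    h,w=c["z_map"].shape; v,u=np.mgrid[:h,:w]; z=c["z_map"]
    p=np.stack([(u-c["cx"])/c["fx"]*z,(v-c["cy"])/c["fy"]*z,z],-1)
    return p@c["R"].T+c["o"]
E
python3 - <<'E'
from h import *
s=manip.read_state(); print(s)
for n in("scene","side","wrist"):
    c=cam(n); cv2.imwrite(f"pics/{n}0.png",c["frame"]); print(n,c["fx"],c["cx"],c["cy"],c["origin"],c["orientation"],(c["z_map"]>0).mean())
    np.savez(f"{n}0.npz",**{k:c[k] for k in("frame","z_map","fx","fy","cx","cy","o","R")})
E
```

```text
{'clock': 0.0, 'joints': array([-1.23061046e+00,  3.00469136e-01,  1.52155803e+00,  4.73121506e-06,
        1.32071451e+00, -6.66145132e-02]), 'qd': array([-1.65948021e-03, -1.28770605e-04, -1.56990708e-03,  1.04625132e-03,
       -4.36331875e-04, -4.01137515e-05]), 'effort': array([-3.93459632e-04, -5.31806946e+01, -3.52746499e+01,  7.08376430e-02,
        2.43258476e-02, -9.62651211e-05]), 'eef_pos': array([ 217.52515297, -504.87608707,  204.89716387]), 'eef_rot': array([-3.14044648e+00, -8.10577323e-05,  4.06799165e-01]), 'wrist_force': array([-0.73103411,  0.42475034, -0.86131809]), 'moment': array([ 0.04105123, -0.02962824,  0.06592572]), 'finger_force': 0.0, 'finger_gap': 93.71488087266312}
scene 546.1144926801735 277.0021774091809 206.29713302683842 [1591.79910494  136.21472222 1277.7692774 ] [-2.44068804  0.00944138  1.66379218] 0.9959863945578231
side 419.4188356133706 280.7015502573384 212.74647327799752 [ 411.26089355 -894.23444633  806.50025621] [-2.22126756 -0.00972626 -0.18007045] 0.9960246598639456
wrist 325.19226210127806 276.6577550311162 209.13413297381445 [ 283.85721949 -476.46202173  384.56168269] [ 2.89018103e+00  2.03408913e-04 -1.16347886e+00] 0.984077380952381
```

View pics/scene0.png

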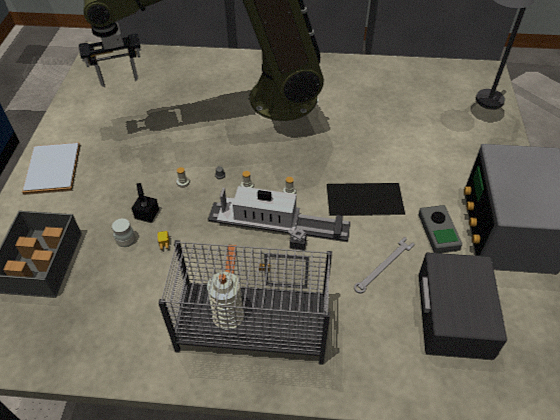

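View pics/side0.png

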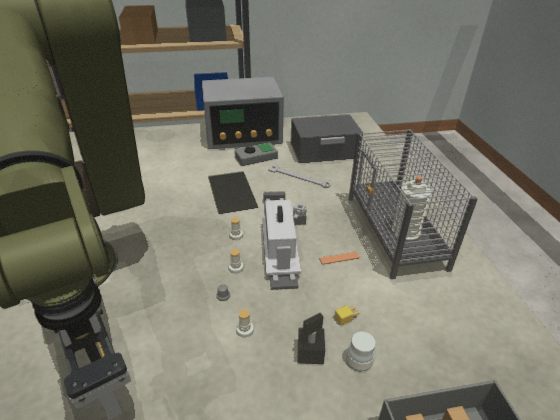

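The scene view shows three insulators at (182,177), (247,182) and (290,186). The carrier with its cover is at (265,205), the lock at (298,240), the key stand at (146,207) and the mat at (365,198). The side view agrees with this.

```bash
cat >> h.py <<'E'
def load(n): return dict(np.load(f"{n}.npz"))
def proj(c,p):
    q=(np.asarray(p,float)-c["o"])@c["R"]; return np.stack([q[...,0]/q[...,2]*c["fx"]+c["cx"],q[...,1]/q[...,2]*c["fy"]+c["cy"]],-1)
def rect(P):
    r=cv2.minAreaRect(P[:,:2].astype(np.float32)); return np.round(r[0],1),np.round(r[1],1),round(r[2],1)
E
cat > m.py <<'E'
from h import *
for n in("scene0","side0"):
    c=load(n); P=cloud(c); f=c["frame"]; hsv=cv2.cvtColor(f,cv2.COLOR_BGR2HSV)
    win=(P[...,0]>150)&(P[...,0]<800)&(P[...,1]>-450)&(P[...,1]<450)
    fl=P[win&(abs(P[...,2])<8)]; print(n,"floor z",np.median(fl[:,2]))
    m=(win&(P[...,2]>14)&(P[...,2]<200)).astype(np.uint8)
    k,l,st,_=cv2.connectedComponentsWithStats(m)
    for i in range(1,k):
        if st[i,4]<25: continue
        Q=P[l==i]; t=Q[Q[:,2]>Q[:,2].max()-8]
        print(st[i,:5],"zmax",Q[:,2].max().round(1),"all",*rect(Q),"top",*rect(t),"mean",t.mean(0).round(1), "hsv",np.median(hsv[l==i],0))
    def sel(a,b,lo,hi): return P[win&(P[...,2]>lo)&(P[...,2]<hi)&(abs(P[...,0]-a[0])<b)&(abs(P[...,1]-a[1])<b)]
E
python3 m.py
```

```text
scene0 floor z -0.482284927035721
[280  88  43  17 342] zmax 199.9 all [216.   74.8] [ 22.2 137. ] 16.6 top [216.4  75.2] [ 15.8 137.2] 19.2 mean [219.1  70.  196.5] hsv [ 38. 100.  22.]
[177 167  12  18 124] zmax 65.5 all [ 447.6 -281.5] [31.7 31. ] 35.2 top [ 449.7 -281.6] [23.8 22.2] 51.4 mean [ 449.5 -281.8   61. ] hsv [ 21.   45.  100.5]
[216 166   8  10  61] zmax 36.0 all [ 409.4 -169.6] [27.6 23.7] 9.3 top [ 408.  -169.3] [24.6 23.1] 14.3 mean [ 407.8 -169.    31.8] hsv [30. 20. 80.]
[ 213  171  137   78 3906] zmax 133.4 all [556.1  48.2] [402.6 218.9] 73.5 top [578.3  -4.5] [38.  15.1] 87.8 mean [579.5  -5.1 128.3] hsv [ 30.  10. 102.]
[132 183  27  38 548] zmax 121.7 all [ 583.8 -365.2] [60.2 63.8] 75.6 top [ 583.1 -365.1] [48.1 13.4] 22.4 mean [ 584.6 -364.7  117.3] hsv [75. 78. 15.]
[112 219  23  27 449] zmax 76.9 all [ 687.8 -401.5] [56.8 53.7] 84.7 top [ 684.8 -402.5] [45.5 48.5] 79.3 mean [ 685.8 -402.7   70.8] hsv [ 45.  17. 105.]
[158 231  12  19 158] zmax 35.2 all [ 692.5 -286.7] [55.1 30. ] 15.3 top [ 684.1 -288.4] [36.6 28.8] 13.8 mean [ 683.7 -289.1   30. ] hsv [ 
[... 1019 characters left out ...]
 -170.5] [24.1 19.7] 86.2 mean [ 403.5 -171.4   33.1] hsv [ 30.   19.  109.5]
[335 305  24  18 262] zmax 33.8 all [ 688.  -289.2] [54.7 30.2] 13.9 top [ 679.2 -291.2] [36.8 29.8] 15.5 mean [ 678.7 -292.    30. ] hsv [ 24. 142. 190.]
[237 309  14  25 234] zmax 64.1 all [ 444.4 -286.1] [30.7 29.2] 18.7 top [ 445.8 -281.8] [26.4 20.2] 84.3 mean [ 445.5 -283.1   60.7] hsv [ 24.  34. 140.]
[ 298  313   27   49 1096] zmax 122.0 all [ 580.8 -365.9] [59.8 55.8] 77.9 top [ 580.3 -366.2] [43.2 15.8] 23.4 mean [ 580.3 -367.   117.9] hsv [25. 33. 57.]
[347 331  29  38 847] zmax 74.6 all [ 680.1 -406. ] [54.4 53.4] 26.6 top [ 681.7 -402.8] [48.6 49. ] 50.3 mean [ 680.7 -404.3   70.5] hsv [ 46.  15. 149.]
```

```bash
cat >> h.py <<'E'
def go(x,y,z,yaw,cmd=None):
    "tool-frame shift (m) and turn to reach a pose (mm, rad), tool down"
    s=manip.read_state(); p=s["eef_pos"]; w=s["eef_rot"][2]
    d=np.array([x,y,z])-p; c,n=np.cos(w),np.sin(w)
    t=-((yaw-w+np.pi)%(2*np.pi)-np.pi)
    print("move",np.round([(c*d[0]+n*d[1])/1e3,(n*d[0]-c*d[1])/1e3,-d[2]/1e3],4),"turn",round(t,3),"rows",np.linalg.norm(d)/50,abs(t)/.15,"j6",s["joints"][5].round(2),"t",s["clock"])
def fcloud(c):
    h,w=c["z_map"].shape; v,u=np.mgrid[:h,:w].astype(float); return fpix(c,u,v,c["z_map"])
def fray(c,u,v):
    x=(np.asarray(u,float)-c["cx"])/c["fx"]; y=(np.asarray(v,float)-c["cy"])/c["fy"]; r=np.hypot(x,y)+1e-9
    return np.stack([x/r*np.sin(r),y/r*np.sin(r),np.cos(r)],-1)
def fpix(c,u,v,z):
    d=fray(c,u,v); return (d/d[...,2:]*z[...,None])@c["R"].T+c["o"]
def fplane(c,u,v,z):
    d=fray(c,u,v)@c["R"].T; return c["o"]+d*((z-c["o"][2])/d[...,2])[...,None]
def fproj(c,p):
    q=(np.asarray(p,float)-c["o"])@c["R"]; r=np.hypot(q[...,0],q[...,1])+1e-9; a=np.arctan2(r,q[...,2])
    return np.stack([q[...,0]/r*a*c["fx"]+c["cx"],q[...,1]/r*a*c["fy"]+c["cy"]],-1)
E
python3 -c "
from h import *
go(510,-100,320,1.41)"
```

```text
move [ 0.4288 -0.2562 -0.115 ] turn -1.003 rows 10.251540067269493 6.688137668704712 j6 -0.07 t 0.15
```

{"op": "move_arm", "data": {
  "moves": [
    [0.02,-0.012,-0.045,-0.1],
    [0.06,-0.036,-0.08,-0.2],
    [0.1,-0.06,-0.115,-0.35],
    [0.14,-0.084,-0.115,-0.5],
    [0.18,-0.108,-0.115,-0.6],
    [0.22,-0.132,-0.115,-0.75],
    [0.26,-0.156,-0.115,-0.9],
    [0.3,-0.18,-0.115,-1.003],
    [0.34,-0.204,-0.115,-1.003],
    [0.38,-0.228,-0.115,-1.003],
    [0.42,-0.252,-0.115,-1.003],
    [0.429,-0.256,-0.115,-1.003]
  ],
  "jaw": 0.06,
  "squeeze": 30
}}

```text
clock: 1.35
eef_pos: [511.8, -96.9, 319.9]
eef_rot: [-3.141, -0.001, 1.413]
wrist_force: [-0.2, 0.2, 0.3]
finger_gap: 60.0
finger_force: 0.0
```

```bash
cat >> h.py <<'E'
def wshot(tag):
    c=cam("wrist"); cv2.imwrite(f"pics/{tag}.png",c["frame"])
    np.savez(f"{tag}.npz",**{k:c[k] for k in("frame","z_map","fx","fy","cx","cy","o","R")}); return c
E
python3 -c "
from h import *
c=wshot('w1'); P=fcloud(c); print(c['o'])
f=P[(abs(P[...,2])<10)]; print('floor',np.median(f[:,2]))
"
```

```text
[523.23480504 -25.68685714 499.53253969]
floor 0.39090658474503925
```

View pics/w1.png

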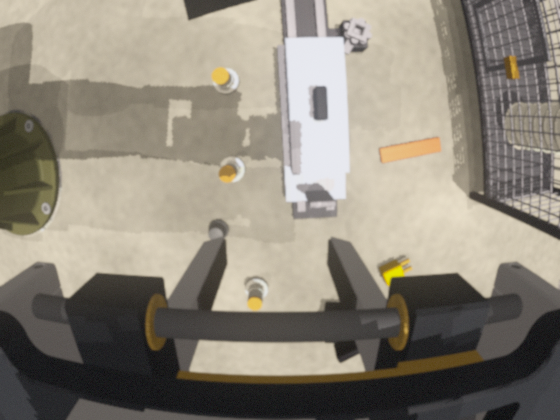

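The wrist view shows the cover at (317,118) with its knob at (320,102). The insulators are at (224,78), (230,171) and (256,290), and the lock head is at (354,36).

```bash
cat > m2.py <<'E'
from h import *
import sys
def comp(P,f,lo,hi,box,name,minn=15):
    m=((P[...,2]>lo)&(P[...,2]<hi)&(P[...,0]>box[0])&(P[...,0]<box[1])&(P[...,1]>box[2])&(P[...,1]<box[3])).astype(np.uint8)
    k,l,st,_=cv2.connectedComponentsWithStats(m)
    for i in range(1,k):
        if st[i,4]>=minn: Q=P[l==i]; print(name,st[i,4],*rect(Q),"mean",Q.mean(0).round(1))
if __name__=="__main__":
    for n,fc in(("w1",fcloud),("scene0",cloud),("side0",cloud)):
        c=load(n);P=fc(c);f=c["frame"]; print(n)
        comp(P,f,92,107,(480,680,-160,110),"covertop",200)
        comp(P,f,122,136,(480,680,-160,110),"knob")
        comp(P,f,50,72,(400,500,-350,110),"ins")
        comp(P,f,45,60,(580,700,60,160),"lock",60)
        comp(P,f,105,125,(520,640,-420,-320),"key")
        comp(P,f,47,54,(520,640,-420,-320),"stand")
        comp(P,f,27,38,(520,660,90,260),"stop",40)
    c=load("scene0");P=cloud(c);v=c["frame"].max(2);m=((v<30)&(abs(P[...,2]-3)<7)&(P[...,1]>100)&(P[...,1]<400)&(P[...,0]>350)&(P[...,0]<600)).astype(np.uint8)
    m=cv2.morphologyEx(m,cv2.MORPH_OPEN,np.ones((5,5),np.uint8));print("mat",m.sum(),rect(P[m>0]))
E
python3 m2.py; python3 -c "
from h import *
go(577,-6,200,1.41)"
```

```text
w1
covertop 7407 [577.6  -4.4] [172.6  72.5] 84.2 mean [576.9  -5.2  99.4]
covertop 218 [ 565.3 -128.5] [ 8.4 34.3] 85.3 mean [ 565.  -127.3  103.4]
knob 428 [577.1  -5.1] [39.6 14.8] 82.0 mean [577.2  -4.8 128.8]
ins 263 [459.   58.1] [23.9 24. ] 41.6 mean [459.3  57.7  59.9]
ins 263 [445.9 -76.2] [23.6 23.4] 34.8 mean [446.6 -76.1  59.9]
ins 214 [ 447.6 -281.1] [25.2 23.7] 53.3 mean [ 448.2 -279.5   59.1]
lock 497 [658.2  98.8] [40.3 38.8] 36.8 mean [656.3  97.5  53.1]
key 258 [ 578.6 -365.6] [35.8 15.2] 22.6 mean [ 577.9 -363.2  115. ]
stand 18 [ 560.8 -386.5] [ 2.7 21.1] 86.9 mean [ 561.6 -386.8   50.3]
scene0
covertop 1121 [579.   -4.6] [172.4  79.8] 83.3 mean [582.8  -3.9  98.2]
knob 66 [579.   -4.5] [37.9 18. ] 88.9 mean [580.4  -3.9 127.2]
ins 49 [ 448.9 -282.4] [28.9 21.7] 9.3 mean [ 450.2 -281.8   58.2]
ins 52 [446.3 -76.6] [27.9 21.9] 9.0 mean [448.8 -75.9  57.7]
ins 54 [462.4  57.5] [28.1 21.4] 4.3 mean [462.6  58.   57.5]
lock 122 [659.5  98.3] [36.6 39.3] 33.7 mean [660.3  98.7  51.5]
key 70 [ 583.2 -365.5] [48.  14.3] 20.9 mean [ 587.4 -363.5  115.2]
stand 173 [ 584.9 
[... 162 characters left out ...]
.1] 84.1 mean [574.8 -16.3 100. ]
knob 57 [576.  -8.] [39.4 13.5] 80.1 mean [575.5 -10.5 128.7]
ins 62 [457.9  58.9] [23.  27.6] 2.5 mean [457.5  55.   58.3]
ins 75 [443.7 -77.7] [23.5 25.3] 10.3 mean [443.8 -79.6  58.9]
ins 102 [ 445.5 -283.1] [23.2 24.2] 18.7 mean [ 445.6 -284.5   59.3]
lock 104 [656.7  96.4] [39. 38.] 88.2 mean [656.6  94.5  52.9]
key 190 [ 580.2 -366.2] [43.6 15.8] 23.4 mean [ 579.8 -368.7  115.3]
stand 459 [ 580.8 -365.6] [59.1 55.8] 78.0 mean [ 579.5 -371.8   50.7]
stop 112 [598.  208.5] [26.2 66. ] 83.3 mean [598.7 207.3  33.8]
mat 0 (array([0., 0.]), array([0., 0.]), 0.0)
move [0.1008 0.0502 0.1198] turn 0.003 rows 3.288116437440978 0.021480261366253472 j6 -0.1 t 1.4
```

```bash
python3 - <<'E'
from h import *
for n,box in(("scene0",(315,175,415,220)),("side0",(200,168,262,215))):
    c=load(n);g=c["frame"].max(2); x0,y0,x1,y1=box
    m=np.zeros_like(g); m[y0:y1,x0:x1]=(g[y0:y1,x0:x1]<45)*255
    m=cv2.morphologyEx(m,cv2.MORPH_OPEN,np.ones((5,5),np.uint8))
    k=max(cv2.findContours(m,0,2)[0],key=cv2.contourArea)[:,0,:].astype(float)
    d=np.stack([(k[:,0]-c["cx"])/c["fx"],(k[:,1]-c["cy"])/c["fy"],np.ones(len(k))],-1)@c["R"].T
    P=c["o"]+d*((3-c["o"][2])/d[:,2:]); print(n,rect(P))
go(577.5,-4.8,160,1.470)
E
```

```text
scene0 (array([466.5, 290.2]), array([126.4, 226.3]), 5.9)Traceback (most recent call last):
  File "<stdin>", line 6, in <module>
ValueError: max() iterable argument is empty
```

```bash
python3 -c "
from h import *
go(577.5,-4.8,150,1.470)"
```

```text
move [0.1021 0.0505 0.1698] turn -0.057 rows 4.08887017869985 0.3785197386337499 j6 -0.1 t 1.4
```

{"op": "move_arm", "data": {
  "moves": [
    [0.03,0.015,0.03,-0.057],
    [0.06,0.03,0.06,-0.057],
    [0.09,0.045,0.09,-0.057],
    [0.1021,0.0505,0.12,-0.057],
    [0.1021,0.0505,0.15,-0.057],
    [0.1021,0.0505,0.17,-0.057],
    [0.1021,0.0505,0.17,-0.057]
  ],
  "jaw": 0.05
}}

```text
clock: 2.1
eef_pos: [575.0, -8.6, 147.8]
eef_rot: [-3.137, 0.0, 1.466]
wrist_force: [0.3, -0.5, 0.8]
finger_gap: 50.2
finger_force: 0.0
```

```bash
python3 -c "
from h import *
go(577.5,-4.8,103.5,1.470)
from m2 import comp
c=wshot('w2');P=fcloud(c)
comp(P,0,122,136,(480,680,-160,110),'knob')
comp(P,0,92,107,(480,680,-160,110),'covertop',200)
"
```

```text
move [0.004  0.0021 0.0443] turn -0.004 rows 0.8898282379149555 0.02699732053254541 j6 0.03 t 2.1
knob 1242 [577.4  -4.1] [39.4 13.7] 84.7 mean [577.7  -2.8 128.9]
covertop 18702 [ 5.78e+02 -5.00e-01] [164.   72.8] 84.1 mean [578.6   8.6  99.4]
covertop 562 [ 565.5 -127.5] [ 9.  34.1] 83.9 mean [ 565.5 -125.6  101.4]
```

{"op": "move_arm", "data": {
  "moves": [
    [0,0,0,0],
    [0,0,0.02,0],
    [0,0,0.04,0],
    [0,0,0.0465,0],
    [0,0,0.0465,0],
    [0,0,0.0465,0]
  ]
}}

```text
clock: 2.75
eef_pos: [577.1, -7.7, 105.4]
eef_rot: [3.14, -0.0, 1.467]
wrist_force: [0.4, -0.7, 0.3]
finger_gap: 50.0
finger_force: 0.0
```

{"op": "move_arm", "data": {
  "moves": [
    [0,0,0,0],
    [0,0,0,0],
    [0,0,0,0],
    [0,0,0,0],
    [0,0,0,0],
    [0,0,0,0],
    [0,0,0,0],
    [0,0,0,0]
  ],
  "jaw": 0.005,
  "squeeze": 40
}}

```text
clock: 3.55
eef_pos: [576.5, -7.5, 103.9]
eef_rot: [3.142, -0.0, 1.467]
wrist_force: [1.1, -0.1, -0.7]
finger_gap: 13.9
finger_force: 40.0
```

{"op": "move_arm", "data": {
  "moves": [
    [0,0,-0.01,0],
    [0,0,-0.03,0],
    [0,0,-0.05,0],
    [0,0,-0.08,0],
    [0,0,-0.11,0],
    [0,0,-0.13,0],
    [0,0,-0.13,0]
  ]
}}

```text
clock: 4.25
eef_pos: [577.3, -7.6, 237.2]
eef_rot: [3.137, -0.0, 1.467]
wrist_force: [0.3, -0.0, -3.0]
finger_gap: 14.1
finger_force: 40.0
```

```bash
python3 -c "
from h import *
go(463,287,235,1.67)"
```

```text
move [ 0.2812 -0.1442  0.0022] turn -0.203 rows 6.320248363982069 1.3544773669631414 j6 0.03 t 4.25
```

{"op": "move_arm", "data": {
  "moves": [
    [0.02,-0.01,0,-0.03],
    [0.055,-0.028,0,-0.06],
    [0.095,-0.049,0,-0.09],
    [0.135,-0.069,0,-0.12],
    [0.175,-0.09,0,-0.15],
    [0.215,-0.11,0,-0.18],
    [0.25,-0.128,0,-0.203],
    [0.27,-0.138,0,-0.203],
    [0.281,-0.144,0,-0.203],
    [0.281,-0.144,0.02,-0.203],
    [0.281,-0.144,0.05,-0.203],
    [0.281,-0.144,0.08,-0.203]
  ]
}}

```text
clock: 5.45
eef_pos: [462.4, 286.2, 152.4]
eef_rot: [-3.141, 0.0, 1.669]
wrist_force: [0.9, 0.5, -2.4]
finger_gap: 13.7
finger_force: 40.0
```

{"op": "move_arm", "data": {
  "moves": [
    [0,0,0.03,0],
    [0,0,0.055,0],
    [0,0,0.065,0],
    [0,0,0.07,0],
    [0,0,0.073,0],
    [0,0,0.073,0]
  ]
}}

```text
clock: 6.05
eef_pos: [462.8, 286.9, 81.6]
eef_rot: [3.141, -0.0, 1.67]
wrist_force: [-0.3, 0.3, -2.9]
finger_gap: 13.7
finger_force: 40.0
```

{"op": "move_arm", "data": {
  "moves": [
    [0,0,0.002,0],
    [0,0,0.003,0],
    [0,0,0.004,0],
    [0,0,0.004,0]
  ]
}}

```text
clock: 6.45
eef_pos: [462.5, 286.9, 77.0]
eef_rot: [3.142, -0.0, 1.67]
wrist_force: [0.4, -0.6, -2.5]
finger_gap: 14.1
finger_force: 40.0
```

{"op": "move_arm", "data": {
  "moves": [
    [0,0,0.001,0],
    [0,0,0.0015,0],
    [0,0,0.0015,0]
  ]
}}

```text
clock: 6.75
eef_pos: [462.7, 286.9, 76.8]
eef_rot: [3.141, -0.0, 1.67]
wrist_force: [-5.6, -3.2, 12.9]
finger_gap: 13.6
finger_force: 40.0
```

{"op": "move_arm", "data": {
  "moves": [
    [0,0,0,0],
    [0,0,0,0],
    [0,0,0,0],
    [0,0,0,0],
    [0,0,-0.015,0],
    [0,0,-0.045,0],
    [0,0,-0.09,0],
    [0,0,-0.13,0],
    [0,0,-0.16,0],
    [0,0,-0.16,0]
  ],
  "jaw": 0.04
}}

```text
clock: 7.75
eef_pos: [463.6, 287.5, 239.7]
eef_rot: [3.135, -0.003, 1.67]
wrist_force: [-0.6, -0.0, -0.3]
finger_gap: 40.0
finger_force: 0.0
```

```bash
python3 -c "
from h import *
from m2 import comp
c=wshot('w3');P=fcloud(c)
comp(P,0,62,82,(350,600,150,450),'covertop',200)
comp(P,0,95,110,(350,600,150,450),'knob')
comp(P,0,27,36,(520,660,-150,140),'plate',100)
comp(P,0,43,53,(520,620,-120,100),'walls',100)
comp(P,0,50,72,(400,500,-350,110),'ins')
go(460,57.5,220,1.65)
"
```

```text
covertop 9421 [462.6 289.7] [ 72.9 171.7] 5.6 mean [462.1 294.3  72.4]
knob 536 [462.3 290.2] [13.2 39.1] 5.8 mean [462.3 290.7 102. ]
plate 452 [545.4  30.7] [71.7 19.1] 84.8 mean [545.6  32.1  30.8]
plate 143 [575.3  39.3] [34.1 20.5] 82.3 mean [572.2  34.8  31.1]
walls 206 [569.5  42.3] [65.6 31.5] 86.4 mean [561.8  38.3  47.6]
ins 252 [458.8  59. ] [22.8 24.2] 6.6 mean [459.   61.   59.1]
move [-0.2282 -0.0257  0.017 ] turn 0.02 rows 4.6056479175219325 0.13222732009909127 j6 0.39 t 7.8
```

View pics/w3.png

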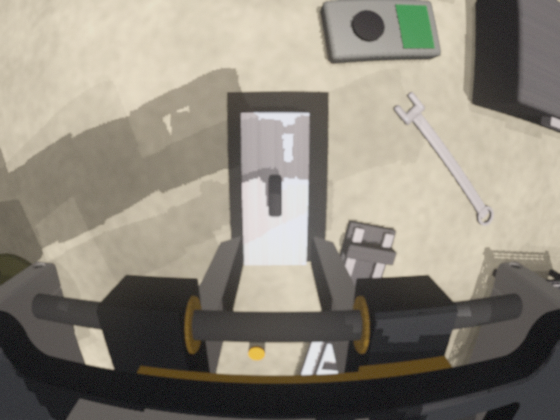

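The cover sits squarely on the mat, around (275,187). Next I view the open carrier.

```bash
python3 -c "
from h import *
go(530,-90,260,1.47)"
```

```text
move [-0.3819  0.0294 -0.023 ] turn 0.2 rows 7.674722590365859 1.3322273200990924 j6 0.39 t 7.8
```

{"op": "move_arm", "data": {
  "moves": [
    [-0.02,0.002,-0.02,0.02],
    [-0.06,0.005,-0.023,0.04],
    [-0.105,0.008,-0.023,0.06],
    [-0.15,0.012,-0.023,0.08],
    [-0.195,0.015,-0.023,0.1],
    [-0.24,0.018,-0.023,0.12],
    [-0.285,0.022,-0.023,0.15],
    [-0.33,0.026,-0.023,0.18],
    [-0.365,0.029,-0.023,0.2],
    [-0.382,0.029,-0.023,0.2],
    [-0.382,0.029,-0.023,0.2],
    [-0.382,0.029,-0.023,0.2]
  ],
  "jaw": 0.06
}}

```text
clock: 9.0
eef_pos: [528.8, -90.1, 257.3]
eef_rot: [-3.14, -0.0, 1.469]
wrist_force: [-0.4, 0.8, -1.0]
finger_gap: 59.8
finger_force: 0.0
```

```bash
python3 -c "
from h import *
from m2 import comp
print(manip.read_state()['eef_pos'])
c=wshot('w4');P=fcloud(c)
comp(P,0,24,36,(520,660,-150,140),'plate',100)
comp(P,0,42,54,(520,620,-120,100),'walls',100)
comp(P,0,50,72,(400,500,-350,110),'ins')
comp(P,0,97,110,(500,620,-180,-80),'tab',30)
comp(P,0,47,60,(620,700,60,140),'lock',60)
"
```

```text
[528.79404434 -90.11616551 257.3055857 ]
plate 6718 [576.  -24.6] [232.6  90.2] 84.2 mean [571.9 -36.6  30.4]
plate 1302 [583.3  47.4] [44.3 45.9] 84.4 mean [583.1  47.4  30.5]
plate 1355 [578.9  -3.7] [46.4 44.8] 84.4 mean [578.8  -3.4  30.5]
plate 1346 [573.2 -54.2] [45.3 45.9] 84.9 mean [573.2 -54.5  30.5]
walls 1607 [577.6  -3.9] [155.  55.] 84.4 mean [578.3  -3.   47.9]
ins 348 [459.1  58.1] [23.3 23.5] 36.0 mean [459.7  57.3  59.5]
ins 343 [445.8 -76.1] [23.4 23.7] 84.0 mean [446.5 -75.9  59.8]
tab 267 [ 565. -128.] [ 7.6 33.7] 84.8 mean [ 564.5 -127.1  104. ]
lock 641 [657.9  98.2] [39.5 39.7] 38.8 mean [656.5  97.3  53.2]
```

View pics/w4.png

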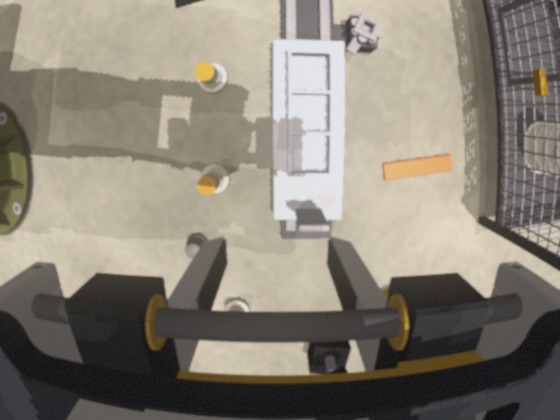

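The open carrier is clear in this view: cells at (307,72), (307,112) and (308,153), and loose insulators at (206,73), (208,183) and (237,303).

```bash
python3 -c "
from h import *
go(459,58,100,1.47)"
```

```text
move [ 0.1399 -0.0843  0.1577] turn 0.0 rows 4.540449713555353 0.0021534644778261245 j6 -0.14 t 9.05
```

{"op": "move_arm", "data": {
  "moves": [
    [0.025,-0.015,0.028,0],
    [0.055,-0.033,0.056,0],
    [0.085,-0.051,0.085,0],
    [0.115,-0.069,0.112,0],
    [0.135,-0.081,0.135,0],
    [0.14,-0.0843,0.155,0],
    [0.14,-0.0843,0.157,0],
    [0.14,-0.0843,0.157,0],
    [0.14,-0.0843,0.157,0]
  ]
}}

```text
clock: 9.95
eef_pos: [460.0, 57.3, 102.4]
eef_rot: [3.14, -0.0, 1.47]
wrist_force: [0.4, 0.0, 0.1]
finger_gap: 59.9
finger_force: 0.0
```

```bash
python3 -c "
from h import *
go(459,58,22,1.47)"
```

```text
move [ 0.0006 -0.001   0.0804] turn -0.0 rows 1.6091012362279817 0.0018975756349407884 j6 0.15 t 9.95
```

{"op": "move_arm", "data": {
  "moves": [
    [0,-0.001,0.03,0],
    [0,-0.001,0.06,0],
    [0,-0.001,0.075,0],
    [0,-0.001,0.08,0],
    [0,-0.001,0.08,0]
  ]
}}

```text
clock: 10.45
eef_pos: [458.8, 57.2, 21.9]
eef_rot: [3.141, -0.0, 1.469]
wrist_force: [0.8, -0.2, 0.8]
finger_gap: 59.7
finger_force: 0.0
```

{"op": "move_arm", "data": {
  "moves": [
    [0,0,0,0],
    [0,0,0,0],
    [0,0,0,0],
    [0,0,0,0],
    [0,0,0,0],
    [0,0,0,0]
  ],
  "jaw": 0.015,
  "squeeze": 20
}}

```text
clock: 11.05
eef_pos: [458.5, 57.5, 21.6]
eef_rot: [3.141, -0.0, 1.47]
wrist_force: [-0.1, 0.8, 1.8]
finger_gap: 23.5
finger_force: 20.0
```

{"op": "move_arm", "data": {
  "moves": [
    [0,0,-0.02,0],
    [0,0,-0.05,0],
    [0,0,-0.08,0],
    [0,0,-0.1,0],
    [0,0,-0.1,0],
    [0,0,-0.1,0]
  ]
}}

```text
clock: 11.65
eef_pos: [458.1, 57.5, 120.8]
eef_rot: [-3.141, 0.0, 1.47]
wrist_force: [0.4, -0.7, -1.2]
finger_gap: 23.5
finger_force: 20.0
```

```bash
python3 -c "
from h import *
go(583,47,123,1.47)"
```

```text
move [ 0.0022  0.1254 -0.0022] turn -0.0 rows 2.5079115720812193 0.001233156035963153 j6 0.15 t 11.65
```

{"op": "move_arm", "data": {
  "moves": [
    [0,0.03,0,0],
    [0.001,0.065,0,0],
    [0.002,0.1,0,0],
    [0.002,0.12,0,0],
    [0.002,0.1254,0.005,0],
    [0.002,0.1254,0.015,0],
    [0.002,0.1254,0.015,0],
    [0.002,0.1254,0.015,0]
  ]
}}

```text
clock: 12.45
eef_pos: [582.3, 47.0, 105.9]
eef_rot: [-3.14, 0.0, 1.47]
wrist_force: [-0.0, 0.4, -1.0]
finger_gap: 23.4
finger_force: 20.0
```

```bash
python3 -c "
from h import *
go(583,47,51.5,1.47)"
```

```text
move [0.0001 0.0007 0.0544] turn 0.0 rows 1.0886988380195137 6.591484196386925e-05 j6 0.12 t 12.45
```

{"op": "move_arm", "data": {
  "moves": [
    [0,0.0005,0.015,0],
    [0,0.0005,0.03,0],
    [0,0.0005,0.042,0],
    [0,0.0005,0.05,0],
    [0,0.0005,0.0535,0],
    [0,0.0005,0.0545,0],
    [0,0.0005,0.0545,0]
  ]
}}

```text
clock: 13.15
eef_pos: [584.0, 46.8, 52.1]
eef_rot: [3.141, -0.0, 1.47]
wrist_force: [0.9, -0.3, -0.4]
finger_gap: 23.6
finger_force: 20.0
```

{"op": "move_arm", "data": {
  "moves": [
    [0,0,0.001,0],
    [0,0,0.001,0],
    [0,0,0.001,0],
    [0,0,0.001,0],
    [0,0,-0.02,0],
    [0,0,-0.06,0],
    [0,0,-0.1,0],
    [0,0,-0.13,0],
    [0,0,-0.13,0]
  ],
  "jaw": 0.06
}}

```text
clock: 14.05
eef_pos: [585.4, 46.9, 186.6]
eef_rot: [3.134, -0.001, 1.47]
wrist_force: [-0.1, -1.1, -0.7]
finger_gap: 60.1
finger_force: 0.0
```

```bash
python3 -c "
from h import *
go(446.2,-76.1,110,1.47)"
```

```text
move [-0.1364 -0.1261  0.0766] turn -0.0 rows 4.017953679153523 0.0005154447933453099 j6 0.12 t 14.05
```

{"op": "move_arm", "data": {
  "moves": [
    [-0.025,-0.023,0,0],
    [-0.055,-0.05,0,0],
    [-0.085,-0.077,0,0],
    [-0.11,-0.1,0.02,0],
    [-0.128,-0.118,0.045,0],
    [-0.1364,-0.126,0.07,0],
    [-0.1364,-0.126,0.0766,0],
    [-0.1364,-0.126,0.0766,0],
    [-0.1364,-0.126,0.0766,0]
  ]
}}

```text
clock: 14.95
eef_pos: [445.6, -75.9, 106.1]
eef_rot: [3.141, 0.0, 1.47]
wrist_force: [0.6, 0.1, -0.1]
finger_gap: 59.9
finger_force: 0.0
```

```bash
python3 -c "
from h import *
from m2 import comp
c=wshot('w5');P=fcloud(c)
comp(P,0,50,68,(400,500,-350,110),'ins')
comp(P,0,82,98,(520,640,-80,90),'inscell')
comp(P,0,42,54,(520,620,-120,100),'walls',100)
go(446.2,-76.1,22,1.47)"
```

```text
ins 908 [445.4 -76.4] [23.5 23.5] 83.8 mean [445.4 -75.5  59.8]
inscell 938 [584.   47.5] [25.2 23.8] 22.3 mean [582.1  46.9  89.5]
walls 3760 [577.4  -3.5] [154.7  55.9] 84.3 mean [573.6  -7.7  47.3]
walls 611 [579.9  45.8] [30.8 38.7] 21.5 mean [576.1  44.4  45. ]
move [-0.0002  0.0006  0.0842] turn 0.001 rows 1.6845128576228796 0.003923956987451997 j6 -0.15 t 15.0
```

Insulator 1 stands in cell2 with its top at z≈90. Next is the second one.

{"op": "move_arm", "data": {
  "moves": [
    [0,0,0.03,0],
    [0,0,0.06,0],
    [0,0,0.078,0],
    [0,0,0.084,0],
    [0,0,0.084,0],
    [0,0,0.084,0]
  ]
}}

```text
clock: 15.6
eef_pos: [445.6, -76.2, 22.5]
eef_rot: [3.14, 0.0, 1.47]
wrist_force: [0.6, -0.8, 0.1]
finger_gap: 59.8
finger_force: 0.0
```

{"op": "move_arm", "data": {
  "moves": [
    [0,0,0,0],
    [0,0,0,0],
    [0,0,0,0],
    [0,0,0,0],
    [0,0,0,0],
    [0,0,0,0]
  ],
  "jaw": 0.015
}}

```text
clock: 16.2
eef_pos: [444.7, -76.3, 21.4]
eef_rot: [3.141, 0.0, 1.47]
wrist_force: [-0.3, 0.3, 0.5]
finger_gap: 23.4
finger_force: 20.0
```

{"op": "move_arm", "data": {
  "moves": [
    [0,0,-0.02,0],
    [0,0,-0.05,0],
    [0,0,-0.08,0],
    [0,0,-0.11,0],
    [0,0,-0.13,0],
    [0,0,-0.13,0],
    [0,0,-0.13,0]
  ]
}}

```text
clock: 16.9
eef_pos: [444.4, -76.2, 150.7]
eef_rot: [-3.141, -0.0, 1.47]
wrist_force: [0.4, -0.1, -1.9]
finger_gap: 23.3
finger_force: 20.0
```

```bash
python3 -c "
from h import *
go(578.2,-3.9,150,1.47)"
```

```text
move [0.0854 0.1258 0.0007] turn -0.0 rows 3.0407604224878817 0.001286402477938727 j6 -0.15 t 16.9
```

{"op": "move_arm", "data": {
  "moves": [
    [0.02,0.03,0,0],
    [0.042,0.062,0,0],
    [0.064,0.095,0,0],
    [0.08,0.118,0,0],
    [0.0854,0.1258,0,0],
    [0.0854,0.1258,0.02,0],
    [0.0854,0.1258,0.04,0],
    [0.0854,0.1258,0.05,0],
    [0.0854,0.1258,0.05,0],
    [0.0854,0.1258,0.05,0]
  ]
}}

```text
clock: 17.9
eef_pos: [578.4, -4.2, 101.7]
eef_rot: [3.142, 0.0, 1.47]
wrist_force: [0.4, 0.1, -1.1]
finger_gap: 23.5
finger_force: 20.0
```

```bash
python3 -c "
from h import *
go(578.2,-3.9,51.5,1.47)"
```

```text
move [ 0.0003 -0.0003  0.0502] turn -0.0 rows 1.0037373780147396 0.003275514038012517 j6 0.03 t 17.9
```

{"op": "move_arm", "data": {
  "moves": [
    [0,0,0.015,0],
    [0,0,0.03,0],
    [0,0,0.042,0],
    [0,0,0.048,0],
    [0,0,0.05,0],
    [0,0,0.05,0],
    [0,0,0.05,0]
  ]
}}

```text
clock: 18.6
eef_pos: [578.5, -4.0, 51.2]
eef_rot: [3.141, -0.0, 1.47]
wrist_force: [-0.1, -0.2, -0.2]
finger_gap: 23.8
finger_force: 20.0
```

{"op": "move_arm", "data": {
  "moves": [
    [0,0,0,0],
    [0,0,0,0],
    [0,0,0,0],
    [0,0,0,0],
    [0,0,-0.02,0],
    [0,0,-0.06,0],
    [0,0,-0.1,0],
    [0,0,-0.13,0],
    [0,0,-0.13,0],
    [0,0,-0.13,0]
  ],
  "jaw": 0.06
}}

```text
clock: 19.6
eef_pos: [578.4, -4.0, 181.3]
eef_rot: [3.141, -0.0, 1.47]
wrist_force: [0.3, -0.2, -0.8]
finger_gap: 59.7
finger_force: 0.0
```

```bash
python3 -c "
from h import *
go(447,-281,180,1.0)"
```

```text
move [-0.2889 -0.1028  0.0013] turn 0.47 rows 6.132860263821687 3.131507274521767 j6 0.03 t 19.6
```

{"op": "move_arm", "data": {
  "moves": [
    [-0.03,-0.011,0,0],
    [-0.07,-0.025,0,0],
    [-0.115,-0.041,0,0],
    [-0.16,-0.057,0,0],
    [-0.205,-0.073,0,0],
    [-0.245,-0.087,0.01,0],
    [-0.275,-0.098,0.03,0],
    [-0.289,-0.1028,0.055,0],
    [-0.289,-0.1028,0.07,0],
    [-0.289,-0.1028,0.07,0],
    [-0.289,-0.1028,0.07,0]
  ]
}}

```text
clock: 20.7
eef_pos: [446.9, -280.8, 110.9]
eef_rot: [-3.14, -0.001, 1.47]
wrist_force: [0.7, 0.2, 0.4]
finger_gap: 60.1
finger_force: 0.0
```

```bash
python3 -c "
from h import *
from m2 import comp
c=wshot('w6');P=fcloud(c)
comp(P,0,50,68,(350,550,-370,-200),'ins')
comp(P,0,80,98,(520,640,-80,90),'inscell')
go(447,-281,22,1.47)"
```

```text
ins 880 [ 446.8 -281.8] [23.6 23.2] 82.7 mean [ 447.  -280.9   59.9]
move [-0.0002 -0.0002  0.0896] turn 0.0 rows 1.7915567614646704 0.0020119713964679895 j6 -0.53 t 20.75
```

{"op": "move_arm", "data": {
  "moves": [
    [0,0,0.03,0],
    [-0.0005,0,0.06,0],
    [-0.0005,0,0.083,0],
    [-0.0005,0,0.089,0],
    [-0.0005,0,0.089,0],
    [-0.0005,0,0.089,0]
  ]
}}

```text
clock: 21.35
eef_pos: [447.8, -281.9, 23.8]
eef_rot: [3.14, 0.001, 1.47]
wrist_force: [-0.4, -0.1, 0.8]
finger_gap: 59.9
finger_force: 0.0
```

{"op": "move_arm", "data": {
  "moves": [
    [0,0,0,0],
    [0,0,0,0],
    [0,0,0,0],
    [0,0,0,0],
    [0,0,0,0],
    [0,0,0,0]
  ],
  "jaw": 0.015
}}

```text
clock: 21.95
eef_pos: [447.0, -281.6, 22.5]
eef_rot: [3.142, 0.0, 1.47]
wrist_force: [0.8, 1.0, 1.2]
finger_gap: 23.7
finger_force: 20.0
```

{"op": "move_arm", "data": {
  "moves": [
    [0,0,-0.02,0],
    [0,0,-0.05,0],
    [0,0,-0.08,0],
    [0,0,-0.11,0],
    [0,0,-0.14,0],
    [0,0,-0.14,0],
    [0,0,-0.14,0]
  ]
}}

```text
clock: 22.65
eef_pos: [446.9, -281.5, 162.1]
eef_rot: [3.141, 0.0, 1.47]
wrist_force: [0.3, -0.5, -1.9]
finger_gap: 24.0
finger_force: 20.0
```

```bash
python3 -c "
from h import *
go(573.3,-53.7,160,1.47)"
```

```text
move [0.2394 0.1028 0.0021] turn -0.0 rows 5.2111272409767455 0.001340876270535437 j6 -0.53 t 22.65
```

{"op": "move_arm", "data": {
  "moves": [
    [0.03,0.013,0,0],
    [0.07,0.03,0,0],
    [0.11,0.047,0,0],
    [0.15,0.064,0,0],
    [0.19,0.081,0,0],
    [0.22,0.094,0,0],
    [0.2345,0.1008,0,0],
    [0.2394,0.1028,0,0],
    [0.2394,0.1028,0.03,0],
    [0.2394,0.1028,0.06,0],
    [0.2394,0.1028,0.06,0],
    [0.2394,0.1028,0.06,0]
  ]
}}

```text
clock: 23.85
eef_pos: [573.2, -54.7, 102.7]
eef_rot: [-3.141, 0.0, 1.469]
wrist_force: [1.2, 0.8, -0.4]
finger_gap: 23.6
finger_force: 20.0
```

```bash
python3 -c "
from h import *
go(573.3,-53.7,52.3,1.47)"
```

```text
move [0.001  0.     0.0504] turn -0.001 rows 1.008023890612055 0.008496265998125807 j6 -0.06 t 23.85
```

{"op": "move_arm", "data": {
  "moves": [
    [0.0008,0,0.015,0],
    [0.0008,0,0.03,0],
    [0.0008,0,0.042,0],
    [0.0008,0,0.048,0],
    [0.0008,0,0.05,0],
    [0.0008,0,0.05,0],
    [0.0008,0,0.05,0]
  ]
}}

```text
clock: 24.55
eef_pos: [573.6, -53.0, 52.3]
eef_rot: [3.141, 0.0, 1.47]
wrist_force: [0.3, 0.1, -0.0]
finger_gap: 24.2
finger_force: 20.0
```

{"op": "move_arm", "data": {
  "moves": [
    [0,0,0,0],
    [0,0,0,0],
    [0,0,0,0],
    [0,0,0,0],
    [0,0,-0.02,0],
    [0,0,-0.06,0],
    [0,0,-0.1,0],
    [0,0,-0.14,0],
    [-0.03,0,-0.18,0],
    [-0.06,0.0,-0.21,0],
    [-0.06,0,-0.21,0],
    [-0.06,0,-0.21,0]
  ],
  "jaw": 0.06
}}

```text
clock: 25.75
eef_pos: [567.4, -112.9, 262.2]
eef_rot: [3.141, -0.0, 1.469]
wrist_force: [0.3, 0.4, -0.7]
finger_gap: 60.0
finger_force: 0.0
```

```bash
python3 -c "
from h import *
from m2 import comp
c=wshot('w7');P=fcloud(c)
comp(P,0,82,98,(520,640,-80,90),'inscell')
comp(P,0,50,68,(400,500,-350,110),'ins')
comp(P,0,42,54,(520,620,-120,100),'walls',100)
go(463,287,240,1.67)"
```

```text
inscell 398 [583.9  47.2] [23.8 23.6] 67.5 mean [584.1  46.7  89.9]
inscell 392 [579.1  -4.6] [22.6 23.4] 84.2 mean [578.9  -4.5  90.3]
inscell 391 [573.6 -52.9] [23.8 22.6] 84.0 mean [573.6 -53.   90.4]
walls 1462 [577.5  -3.2] [153.8  54.5] 84.2 mean [577.8  -4.9  47.9]
walls 215 [584.7  42. ] [39.6 27.6] 5.3 mean [583.7  39.5  44. ]
walls 213 [578.2  -7.3] [34.3 38.8] 68.0 mean [577.6 -11.3  43. ]
move [ 0.3867 -0.144   0.0212] turn -0.2 rows 8.264099826609456 1.3360287679612586 j6 -0.16 t 25.8
```

View pics/w7.png

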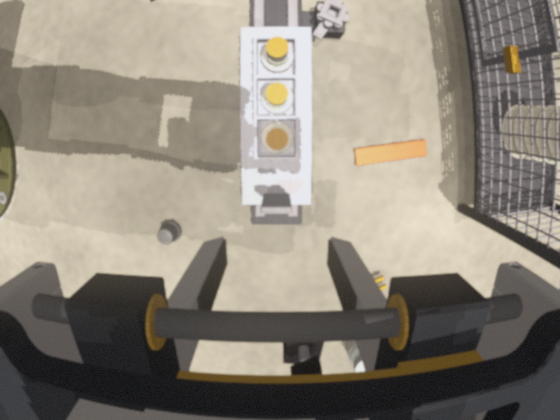

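All three insulators stand in the cells, at (277,50), (277,95) and (276,138). Next I fetch the cover.

{"op": "move_arm", "data": {
  "moves": [
    [0.02,-0.008,0,-0.02],
    [0.06,-0.022,0,-0.04],
    [0.105,-0.039,0,-0.06],
    [0.15,-0.056,0,-0.08],
    [0.195,-0.073,0,-0.1],
    [0.24,-0.09,0,-0.12],
    [0.285,-0.106,0,-0.14],
    [0.33,-0.123,0,-0.17],
    [0.365,-0.136,0.02,-0.2],
    [0.3867,-0.144,0.05,-0.2],
    [0.3867,-0.144,0.08,-0.2],
    [0.3867,-0.144,0.1,-0.2]
  ],
  "jaw": 0.05
}}

```text
clock: 27.0
eef_pos: [460.9, 287.5, 158.6]
eef_rot: [-3.137, 0.002, 1.672]
wrist_force: [0.4, 0.0, -0.1]
finger_gap: 49.9
finger_force: 0.0
```

{"op": "move_arm", "data": {
  "moves": [
    [0,0,0,0],
    [0,0,0,0]
  ]
}}

```text
clock: 27.2
eef_pos: [462.7, 286.9, 162.2]
eef_rot: [-3.141, 0.0, 1.67]
wrist_force: [0.8, 0.9, 0.3]
finger_gap: 50.2
finger_force: 0.0
```

```bash
python3 -c "
from h import *
from m2 import comp
c=wshot('w8');P=fcloud(c)
comp(P,0,95,110,(350,600,150,450),'knob')
comp(P,0,62,82,(350,600,150,450),'covertop',200)
go(462.7,287,77.5,1.67)"
```

```text
knob 897 [462.5 290. ] [13.4 39.9] 5.3 mean [462.3 291.  102. ]
covertop 14831 [462.6 290.1] [ 72.7 172.1] 5.7 mean [461.9 297.   72.4]
move [ 0.0001 -0.0004  0.0855] turn 0.0 rows 1.710430502374958 0.001321009910038029 j6 0.39 t 27.25
```

{"op": "move_arm", "data": {
  "moves": [
    [0,0,0.03,0],
    [0,0,0.06,0],
    [0,0,0.078,0],
    [0,0,0.0845,0],
    [0,0,0.0845,0],
    [0,0,0.0845,0]
  ]
}}

```text
clock: 27.85
eef_pos: [463.8, 286.9, 79.3]
eef_rot: [3.14, -0.001, 1.67]
wrist_force: [0.2, -0.0, 0.1]
finger_gap: 50.1
finger_force: 0.0
```

{"op": "move_arm", "data": {
  "moves": [
    [0,0,0,0],
    [0,0,0,0],
    [0,0,0,0],
    [0,0,0,0],
    [0,0,0,0],
    [0,0,0,0],
    [0,0,0,0]
  ],
  "jaw": 0.005,
  "squeeze": 40
}}

```text
clock: 28.55
eef_pos: [463.1, 286.5, 77.8]
eef_rot: [-3.141, 0.0, 1.67]
wrist_force: [-0.4, -0.2, -0.1]
finger_gap: 14.0
finger_force: 40.0
```

{"op": "move_arm", "data": {
  "moves": [
    [0,0,-0.01,0],
    [0,0,-0.03,0],
    [0,0,-0.06,0],
    [0,0,-0.1,0],
    [0,0,-0.14,0],
    [0,0,-0.17,0],
    [0,0,-0.17,0],
    [0,0,-0.17,0]
  ]
}}

```text
clock: 29.35
eef_pos: [463.0, 286.4, 247.5]
eef_rot: [-3.141, 0.0, 1.67]
wrist_force: [1.0, -1.1, -3.7]
finger_gap: 13.4
finger_force: 40.0
```

```bash
python3 -c "
from h import *
go(577.6,-7,250,1.469)"
```

```text
move [-0.3033  0.0851 -0.0025] turn 0.201 rows 6.300926533756943 1.3385203751045616 j6 0.39 t 29.35
```

{"op": "move_arm", "data": {
  "moves": [
    [-0.02,0.006,0,0.02],
    [-0.055,0.015,0,0.05],
    [-0.095,0.027,0,0.08],
    [-0.135,0.038,0,0.11],
    [-0.175,0.049,0,0.14],
    [-0.215,0.06,0,0.17],
    [-0.255,0.072,0,0.2],
    [-0.285,0.08,0,0.2],
    [-0.3,0.084,0,0.2],
    [-0.3033,0.0851,0,0.2],
    [-0.3033,0.0851,0.02,0.2],
    [-0.3033,0.0851,0.04,0.2]
  ]
}}

```text
clock: 30.55
eef_pos: [577.5, -5.6, 206.9]
eef_rot: [-3.141, -0.0, 1.471]
wrist_force: [0.0, -0.0, -3.1]
finger_gap: 13.4
finger_force: 40.0
```

{"op": "move_arm", "data": {
  "moves": [
    [0,0,0.03,0],
    [0,0,0.06,0],
    [0,0,0.075,0],
    [0,0,0.075,0],
    [0,0,0.075,0],
    [0,0,0.075,0]
  ]
}}

```text
clock: 31.15
eef_pos: [578.3, -6.3, 134.1]
eef_rot: [3.14, -0.0, 1.47]
wrist_force: [0.3, -0.6, -3.0]
finger_gap: 13.6
finger_force: 40.0
```

```bash
python3 -c "
from h import *
from m2 import comp
c=wshot('w9');P=fcloud(c)
comp(P,0,120,145,(520,640,-100,100),'covertop',200)
comp(P,0,152,170,(520,640,-100,100),'knob')
go(577.6,-7,105,1.469)"
```

```text
covertop 18527 [581.7  27.6] [111.   72.7] 84.1 mean [582.8  38.8 128.8]
covertop 526 [575.1 -42.7] [19.8 19.9] 83.2 mean [574.8 -44.6 128.7]
covertop 473 [571.  -83.3] [11.2 31.5] 83.4 mean [570.9 -83.2 128.7]
knob 2595 [578.4  -2.7] [35.4 34.9] 39.6 mean [5.790e+02 1.000e-01 1.591e+02]
move [-0.0006 -0.0006  0.0291] turn 0.001 rows 0.5812824014526501 0.008012708020578668 j6 0.03 t 31.2
```

{"op": "move_arm", "data": {
  "moves": [
    [-0.0005,-0.0005,0.008,0],
    [-0.0005,-0.0005,0.016,0],
    [-0.0005,-0.0005,0.022,0],
    [-0.0005,-0.0005,0.026,0],
    [-0.0005,-0.0005,0.0285,0],
    [-0.0005,-0.0005,0.0295,0],
    [-0.0005,-0.0005,0.0295,0]
  ]
}}

```text
clock: 31.9
eef_pos: [577.2, -7.3, 104.9]
eef_rot: [3.141, 0.0, 1.47]
wrist_force: [-9.7, 0.6, 14.4]
finger_gap: 13.2
finger_force: 40.0
```

{"op": "move_arm", "data": {
  "moves": [
    [0,0,0,0],
    [0,0,0,0],
    [0,0,0,0],
    [0,0,0,0],
    [0,0,-0.02,0],
    [0,0,-0.06,0],
    [-0.02,0,-0.1,0],
    [-0.06,0,-0.13,0],
    [-0.1,0,-0.15,0],
    [-0.13,0,-0.15,0],
    [-0.13,0,-0.15,0],
    [-0.13,0,-0.15,0]
  ],
  "jaw": 0.04
}}

```text
clock: 33.1
eef_pos: [564.1, -136.7, 253.0]
eef_rot: [-3.141, -0.0, 1.469]
wrist_force: [-0.2, 1.0, 0.1]
finger_gap: 40.1
finger_force: 0.0
```

```bash
python3 -c "
from h import *
from m2 import comp
c=wshot('w10');P=fcloud(c)
comp(P,0,90,110,(520,640,-150,100),'covertop',100)
comp(P,0,122,140,(520,640,-100,100),'knob')
comp(P,0,24,36,(520,660,-150,140),'plate',100)
comp(P,0,47,60,(620,700,60,140),'lock',60)
Q=P[(P[...,2]>92)&(P[...,2]<107)&(P[...,1]>-80)&(P[...,1]<75)&(abs(P[...,0]-578)<30)]
A=np.c_[Q[:,:2],np.ones(len(Q))];print('slope',np.linalg.lstsq(A,Q[:,2],rcond=None)[0])
# behind tab: tab at (565,-128); rail dir (.098,.995)
print(565-.098*30,-128-.995*30)
go(562,-158,150,1.47)"
```

```text
covertop 9995 [577.1  -7.9] [163.2  72.7] 84.3 mean [576.5 -11.   99.3]
covertop 320 [ 565.3 -128.2] [ 7.7 33.5] 84.5 mean [ 565.4 -127.5  103.4]
knob 618 [577.6  -3.9] [40. 14.] 84.2 mean [577.3  -4.5 128.8]
plate 2383 [569.7 -84.1] [111.7  90.5] 84.2 mean [ 568.7 -112.5   30.4]
lock 134 [660.4  83.3] [ 9.7 29.4] 89.4 mean [657.9  83.4  51.5]
slope [ 7.38622361e-04 -8.47128948e-04  9.88981329e+01]
562.06 -157.85
move [-2.210e-02  1.000e-04  1.029e-01] turn -0.0 rows 2.1055984327810737 0.0013009851248687219 j6 -0.2 t 33.15
```

{"op": "move_arm", "data": {
  "moves": [
    [-0.01,0,0.02,0],
    [-0.022,0,0.04,0],
    [-0.0265,0,0.08,0],
    [-0.0265,0,0.12,0],
    [-0.0265,0,0.15,0],
    [-0.0265,0,0.168,0],
    [-0.0265,0,0.168,0],
    [-0.0265,0,0.168,0]
  ],
  "jaw": 0.0
}}

```text
clock: 33.95
eef_pos: [561.9, -162.2, 85.9]
eef_rot: [3.141, 0.0, 1.471]
wrist_force: [0.5, -0.0, -0.0]
finger_gap: 0.3
finger_force: 0.0
```

```bash
python3 -c "
from h import *
s=manip.read_state()['eef_pos']; r=np.array([.0993,.995]); print('along to tab',(np.array([565.2,-128])-s[:2])@r)
go(565.2,-128,85,1.47)"
```

```text
along to tab 34.356810237496376
move [ 0.0344 -0.0002  0.0009] turn 0.001 rows 0.6874258916773789 0.006218649348556464 j6 -0.24 t 33.95
```

{"op": "move_arm", "data": {
  "moves": [
    [0.012,0,0,0],
    [0.018,0,0,0],
    [0.022,0,0,0],
    [0.026,0,0,0],
    [0.032,0,0,0],
    [0.04,0,0,0],
    [0.048,0,0,0],
    [0.056,0,0,0],
    [0.064,0,0,0],
    [0.07,0,0,0],
    [0.074,0,0,0],
    [0.074,0,0,0]
  ]
}}

```text
clock: 35.15
eef_pos: [568.7, -88.5, 85.0]
eef_rot: [-3.141, -0.001, 1.47]
wrist_force: [0.3, 0.1, -0.4]
finger_gap: 0.6
finger_force: 0.0
```

{"op": "move_arm", "data": {
  "moves": [
    [0.003,0,0,0],
    [0.008,0,0,0],
    [0.014,0,0,0],
    [0.02,0,0,0],
    [0.026,0,0,0],
    [0.032,0,0,0],
    [0.038,0,0,0],
    [0.044,0,0,0],
    [0.049,0,0,0],
    [0.052,0,0,0],
    [0.054,0,0,0],
    [0.054,0,0,0]
  ]
}}

```text
clock: 36.35
eef_pos: [574.7, -35.2, 85.5]
eef_rot: [3.141, -0.001, 1.47]
wrist_force: [-0.9, 0.1, 0.8]
finger_gap: 0.3
finger_force: 0.0
```

{"op": "move_arm", "data": {
  "moves": [
    [0.001,0,0,0],
    [0.002,0,0,0],
    [0.003,0,0,0],
    [0.004,0,0,0],
    [0.004,0,0,0],
    [0.004,0,0,0]
  ]
}}

```text
clock: 36.95
eef_pos: [575.0, -32.1, 85.6]
eef_rot: [3.141, 0.001, 1.47]
wrist_force: [0.6, -6.9, 0.3]
finger_gap: 0.6
finger_force: 3.3
```

```bash
python3 -c "
from h import *
from m2 import comp
for n in('scene','side'):
    P=cloud(cam(n)); comp(P,0,122,140,(500,660,0,200),'knob');comp(P,0,92,107,(500,660,-80,200),'top',100);
s=manip.read_state();print(s['eef_pos'],s['wrist_force'])"
```

```text
knob 66 [589.1 105.5] [39.2 17.5] 86.3 mean [590.6 105.8 127. ]
top 1126 [588.5 105.1] [171.8  81.3] 84.8 mean [592.7 106.4  98.1]
top 127 [558.9  47.5] [56.8 28.5] 81.2 mean [557.9  43.1  99.5]
[575.04317572 -32.09159667  85.59030658] [-0.05251587 -7.12477896  0.05331235]
```

{"op": "move_arm", "data": {
  "moves": [
    [0.001,0,0,0],
    [0.002,0,0,0],
    [0.002,0,0,0]
  ]
}}

```text
clock: 37.35
eef_pos: [575.0, -32.0, 85.6]
eef_rot: [3.141, 0.004, 1.469]
wrist_force: [-2.1, -19.1, 1.9]
finger_gap: 0.5
finger_force: 10.0
```

{"op": "move_arm", "data": {
  "moves": [
    [-0.01,0,0,0],
    [-0.03,0,0,0],
    [-0.04,0,-0.02,0],
    [-0.04,0,-0.06,0],
    [-0.04,0,-0.1,0],
    [-0.04,0,-0.14,0],
    [-0.04,0,-0.17,0],
    [-0.04,0,-0.17,0]
  ],
  "jaw": 0.05
}}

```text
clock: 38.15
eef_pos: [572.2, -69.3, 260.0]
eef_rot: [3.134, -0.0, 1.47]
wrist_force: [0.4, 0.3, 0.0]
finger_gap: 50.0
finger_force: 0.0
```

```bash
python3 -c "
from h import *
for n in('scene0','side0'):
    P=cloud(load(n)); m=(P[...,2]>70)&(P[...,0]>620)&(P[...,0]<1100)&(P[...,1]>-250)&(P[...,1]<400)
    Q=P[m]; print(n,np.percentile(Q,[0.5,5,50,95,99.5],axis=0).round())
    for y in range(-200,320,40):
        q=Q[(Q[:,1]>y)&(Q[:,1]<y+40)]
        if len(q)>5: print(y,np.percentile(q[:,0],2).round(),np.percentile(q[:,2],99).round())
go(630,20,260,1.47)"
```

```text
scene0 [[ 622. -185.   74.]
 [ 848. -180.   81.]
 [ 947.  -31.  183.]
 [1014.  177.  241.]
 [1017.  184.  243.]]
-200 847.0 243.0
-160 848.0 243.0
-120 848.0 243.0
-80 849.0 242.0
-40 848.0 243.0
0 841.0 242.0
40 621.0 242.0
80 846.0 242.0
120 847.0 242.0
160 848.0 243.0
side0 [[ 838. -188.   73.]
 [ 843. -186.   82.]
 [ 916.  -69.  182.]
 [1010.  177.  242.]
 [1014.  184.  243.]]
-200 842.0 243.0
-160 847.0 243.0
-120 847.0 243.0
-80 847.0 243.0
-40 847.0 243.0
0 833.0 243.0
40 842.0 244.0
80 843.0 244.0
120 842.0 243.0
160 842.0 243.0
move [ 0.0947  0.0485 -0.    ] turn 0.0 rows 2.128048096186124 0.0011033077570843375 j6 -0.08 t 38.15
```

Cage starts at x≈840, so it is clear of the arm. I look at the lock from above.

{"op": "move_arm", "data": {
  "moves": [
    [0.03,0.015,0,0],
    [0.07,0.035,0,0],
    [0.095,0.048,0,0],
    [0.095,0.048,0.02,0],
    [0.095,0.048,0.04,0],
    [0.095,0.048,0.05,0],
    [0.095,0.048,0.05,0],
    [0.095,0.048,0.05,0]
  ]
}}

```text
clock: 38.95
eef_pos: [628.5, 20.1, 205.9]
eef_rot: [3.141, -0.0, 1.47]
wrist_force: [0.8, -0.3, 0.7]
finger_gap: 49.8
finger_force: 0.0
```

```bash
python3 -c "
from h import *
from m2 import comp
c=wshot('w11');P=fcloud(c)
comp(P,0,47,60,(620,700,60,140),'lock',60)
comp(P,0,122,140,(500,660,0,200),'knob')
u,v=fproj(c,[658,98,55]);print(u,v)
x,y=int(u)-45,int(v)-38
cv2.imwrite('pics/w11c.png',cv2.resize(c['frame'][max(y,0):y+76,x:x+90],None,fx=8,fy=8,interpolation=cv2.INTER_CUBIC));print(x,y)"
```

```text
lock 929 [658.2  98.8] [38.5 40. ] 84.3 mean [658.1  98.7  53.6]
knob 864 [588.4 105.3] [39.4 14.3] 84.2 mean [588.9 105.3 128.7]
297.77163890954284 119.13339131735806
252 81
```

View pics/w11c.png

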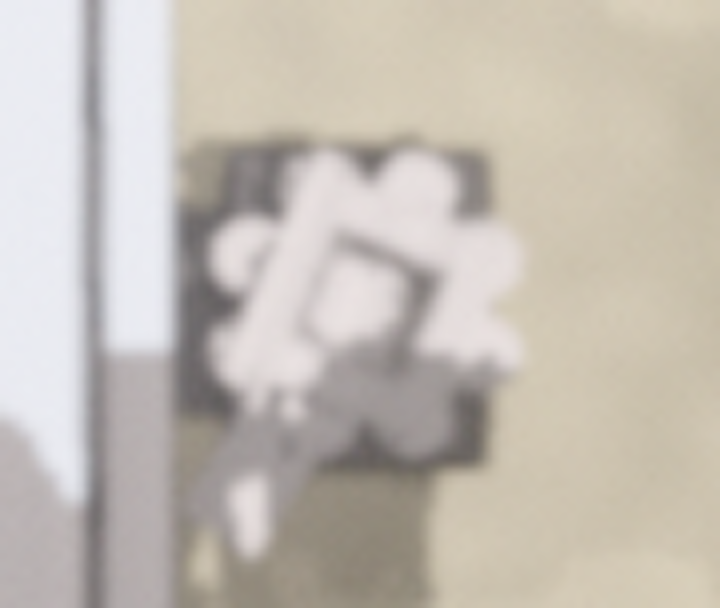

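The socket mouth in the crop has corners near (338,238), (438,272), (405,358) and (305,330).

```bash
python3 -c "
from h import *
c=load('w11');P=fcloud(c)
k=np.array([(338,238),(438,272),(405,358),(305,330)])/8+[252,81]-.45
W=fplane(c,k[:,0],k[:,1],55.)
print(W.round(1),W.mean(0).round(1))
for i in range(4):
    d=W[(i+1)%4]-W[i]; print(np.hypot(*d[:2]).round(1),np.degrees(np.arctan2(d[1],d[0])).round(1))
z=P[...,2]
np.set_printoptions(linewidth=250)
print(z[106:134,284:316].round().astype(int))
"
```

```text
[[654.9 107.3  55. ]
 [667.  101.9  55. ]
 [661.8  91.4  55. ]
 [649.6  96.   55. ]] [658.3  99.2  55. ]
13.3 -24.0
11.8 -116.2
13.1 159.0
12.5 64.9
[[ 35  36  36  46  51  57  56  55  57  56  55  55  56  54  55  56  55  56  56  55  52  50  51  51  50  33  34  34  34  33   1   0]
 [ 34  34  33  38  55  56  55  54  56  57  55  56  54  55  56  56  57  56  55  55  56  53  57  50  34  35  33  35  34  34   1   0]
 [ 50  33  35  35  56  56  55  56  54  56  56  57  55  55  55  57  54  56  55  54  56  54  56  56  55  57  33  51  50  50   0   2]
 [ 50  51  51  56  56  54  56  55  55  55  54  54  55  55  57  55  54  55  56  54  55  55  56  55  56  55  55  54  50  51  50  49]
 [ 51  50  50  55  56  56  56  55  56  54  55  54  55  55  54  55  55  55  56  56  55  55  55  55  56  56  55  56  54  55  50  51]
 [ 51  50  51  55  56  55  57  55  56  55  54  49  54  55  56  57  54  56  56  55  55  54  54  56  56  55  55  57  54  54  55  56]
 [ 49  49  55  55  55  56  56  55  56  55  53  39  42  46  55  55  56  56  56  54  55  56  56  56  53  57  57  55  55  54  54  55]
 [ 50  50  57  55  56  56  55  55 
[... 2017 characters left out ...]
 55  55  55  55  51  50  50  50  49  52  51]
 [ 38  38  39  38  47  55  56  55  56  56  56  55  55  56  55  56  56  54  55  54  55  56  54  56  55  50  50  51  50  50  49   0]
 [ 38  38  38  41  51  51  50  56  56  55  56  54  54  55  57  56  55  56  55  56  55  55  56  55  35  34  35  34  34   0   0  -1]
 [ 40  39  39  51  51  50  50  50  51  56  55  55  55  55  55  55  56  54  55  55  55  55  55  51  34  34  36  34  34   1   0   2]
 [ 38  39  39  49  51  49  51  51  51  50  51  50  55  55  55  53  54  55  55  55  56  56  56  50  34  34  34  35  34   1   0  -1]
 [ 38  39  39  51  51  50  50  51  51  50  50  50  50  35  57  55  55  56  54  56  54  55  55  51  32  34  34  34  34  -1   0   0]]
```

```bash
python3 -c "
from h import *
c=load('w11');P=fcloud(c);z=P[...,2]
m=np.zeros(z.shape,np.uint8); m[104:130,288:310]=(z[104:130,288:310]<52.5)
m=cv2.resize(m,None,fx=8,fy=8,interpolation=cv2.INTER_NEAREST)
m=(cv2.GaussianBlur(m*255.,(0,0),5)>127).astype(np.uint8)
k=[q for q in cv2.findContours(m,0,1)[0]]
for q in k:
    q=q[:,0,:]/8.-.44; W=fplane(c,q[:,0],q[:,1],55.)
    if len(q)>100: print(rect(W), W.mean(0))
s=cloud;go(579.8,-365.7,180,0.4)
"
```

```text
(array([658.1,  98.3]), array([12.9, 13.1]), 62.7) [657.79935273  98.25927244  55.        ]
(array([665.4, 111.3]), array([ 4. , 11.3]), 85.3) [666.02804482 111.85802894  55.        ]
move [-0.3888 -0.0096  0.0263] turn 1.07 rows 7.7955403071271485 7.130472020142668 j6 0.07 t 39.0
```

{"op": "move_arm", "data": {
  "moves": [
    [-0.02,0,0,0.05],
    [-0.06,-0.001,0,0.15],
    [-0.1,-0.002,0,0.25],
    [-0.14,-0.003,0,0.35],
    [-0.18,-0.004,0,0.45],
    [-0.22,-0.005,0,0.55],
    [-0.26,-0.006,0,0.65],
    [-0.3,-0.007,0,0.75],
    [-0.34,-0.008,0,0.85],
    [-0.37,-0.009,0,0.95],
    [-0.3888,-0.0096,0.01,1.05],
    [-0.3888,-0.0096,0.01,1.07]
  ],
  "jaw": 0.05
}}

```text
clock: 40.2
eef_pos: [578.5, -367.9, 194.7]
eef_rot: [-3.141, 0.0, 0.394]
wrist_force: [-1.3, -0.3, 0.4]
finger_gap: 49.9
finger_force: 0.0
```

{"op": "move_arm", "data": {
  "moves": [
    [0,0,0,0],
    [0,0,0,0]
  ]
}}

```text
clock: 40.4
eef_pos: [580.1, -364.7, 196.4]
eef_rot: [3.141, -0.001, 0.403]
wrist_force: [-0.2, 0.1, -0.3]
finger_gap: 50.1
finger_force: 0.0
```

```bash
python3 -c "
from h import *
from m2 import comp
c=wshot('w12');P=fcloud(c)
comp(P,0,108,125,(520,640,-420,-320),'key')
comp(P,0,45,55,(520,640,-420,-320),'stand')
go(580,-365.8,150,.401)"
```

```text
key 875 [ 582.5 -365.4] [43.5 14. ] 22.0 mean [ 583.8 -364.7  117.8]
stand 2154 [ 582.  -365.4] [56.3 56.6] 77.6 mean [ 586.  -363.6   50.3]
move [-0.0006  0.001   0.0464] turn 0.002 rows 0.9273648654079072 0.010728155985336349 j6 0.55 t 40.45
```

```bash
python3 -c "
from h import *
go(582.3,-365.4,82,.386)"
```

```text
move [0.0017 0.0015 0.1144] turn 0.017 rows 2.2875519538185243 0.11072815598533718 j6 0.55 t 40.45
```

{"op": "move_arm", "data": {
  "moves": [
    [0.0017,0.0015,0.03,0.017],
    [0.0017,0.0015,0.06,0.017],
    [0.0017,0.0015,0.09,0.017],
    [0.0017,0.0015,0.108,0.017],
    [0.0017,0.0015,0.114,0.017],
    [0.0017,0.0015,0.114,0.017],
    [0.0017,0.0015,0.114,0.017]
  ]
}}

```text
clock: 41.15
eef_pos: [582.4, -366.4, 83.0]
eef_rot: [3.14, -0.001, 0.384]
wrist_force: [0.7, -0.5, -0.8]
finger_gap: 50.0
finger_force: 0.0
```

{"op": "move_arm", "data": {
  "moves": [
    [0,0,0,0],
    [0,0,0,0],
    [0,0,0,0],
    [0,0,0,0],
    [0,0,0,0],
    [0,0,0,0],
    [0,0,0,0]
  ],
  "jaw": 0.005,
  "squeeze": 50
}}

```text
clock: 41.85
eef_pos: [581.7, -366.4, 81.4]
eef_rot: [3.141, -0.0, 0.383]
wrist_force: [0.4, -0.6, 1.1]
finger_gap: 13.7
finger_force: 50.0
```

{"op": "move_arm", "data": {
  "moves": [
    [0,0,-0.015,0],
    [0,0,-0.04,0],
    [0,0,-0.07,0],
    [0,0,-0.1,0],
    [0,0,-0.13,0],
    [0,0,-0.15,0],
    [0,0,-0.15,0],
    [0,0,-0.15,0]
  ]
}}

```text
clock: 42.65
eef_pos: [581.6, -366.2, 231.1]
eef_rot: [-3.141, 0.0, 0.383]
wrist_force: [0.3, 0.7, -1.8]
finger_gap: 13.6
finger_force: 50.0
```

```bash
python3 -c "
from h import *
from m2 import comp
s=manip.read_state();print(s['eef_pos'],s['eef_rot'])
c=wshot('w13');P=fcloud(c)
comp(P,0,240,290,(520,640,-420,-320),'key')
comp(P,0,45,55,(520,640,-420,-320),'stand')
go(658.1,98.4,s['eef_pos'][2],np.radians(63.3))"
```

```text
[ 581.56487722 -366.24364069  231.05452271] [-3.14142258e+00  1.00475224e-04  3.82844172e-01]
key 4657 [ 583.3 -366. ] [38.5 38.3] 65.3 mean [ 588.6 -363.6  266.9]
stand 2097 [ 582.1 -365.5] [56.5 56.5] 77.6 mean [ 584.5 -364.3   50.3]
move [ 0.2447 -0.4022 -0.001 ] turn -0.722 rows 9.4163528271362 4.813046517126922 j6 0.57 t 42.7
```

```bash
python3 -c "
from h import *
go(657.7,97.6,231,np.radians(63.3))"
```

```text
move [ 0.244  -0.4016 -0.0009] turn -0.722 rows 9.399262386288433 4.813046517126922 j6 0.57 t 42.7
```

{"op": "move_arm", "data": {
  "moves": [
    [0.01,-0.0165,0,-0.03],
    [0.03,-0.05,0,-0.1],
    [0.055,-0.09,0,-0.2],
    [0.08,-0.131,0,-0.3],
    [0.105,-0.172,0,-0.4],
    [0.13,-0.214,0,-0.48],
    [0.155,-0.255,0,-0.56],
    [0.18,-0.296,0,-0.63],
    [0.205,-0.337,0,-0.69],
    [0.225,-0.37,0,-0.722],
    [0.238,-0.392,0,-0.722],
    [0.244,-0.4016,0,-0.722]
  ]
}}

```text
clock: 43.9
eef_pos: [657.3, 100.5, 230.1]
eef_rot: [-3.14, 0.001, 1.108]
wrist_force: [-0.3, -0.4, -1.3]
finger_gap: 14.1
finger_force: 50.0
```

{"op": "move_arm", "data": {
  "moves": [
    [0,0,0,0],
    [0,0,0.02,0],
    [0,0,0.05,0],
    [0,0,0.075,0],
    [0,0,0.09,0],
    [0,0,0.09,0],
    [0,0,0.09,0]
  ]
}}

```text
clock: 44.6
eef_pos: [658.4, 96.7, 142.4]
eef_rot: [3.141, -0.001, 1.104]
wrist_force: [0.5, 0.7, -0.7]
finger_gap: 13.6
finger_force: 50.0
```

```bash
python3 -c "
from h import *
go(657.7,97.6,139,np.radians(63.3))
C={}
for n in('scene','side'):
    c=cam(n);C[n]=c
    for nm,p in(('tip',[658.1,98.4,64]),('sock',[658.1,98.4,55])): print(n,nm,proj(c,p).round(1))
    u,v=proj(c,[658.1,98.4,70]).astype(int)
    cv2.imwrite(f'pics/{n}k.png',cv2.resize(c['frame'][v-40:v+35,u-50:u+50],None,fx=4,fy=4,interpolation=cv2.INTER_CUBIC));print(u-50,v-40)
cv2.imwrite('pics/k.png',np.hstack([cv2.imread('pics/scenek.png'),cv2.imread('pics/sidek.png')]))
"
```

```text
move [ 0.0005 -0.001   0.0034] turn -0.001 rows 0.07149714420471288 0.0039003236957372662 j6 0.56 t 44.6
scene tip [298.6 231. ]
scene sock [298.5 233. ]
248 189
side tip [299.9 203.8]
side sock [299.8 206.3]
249 162
```

View pics/k.png

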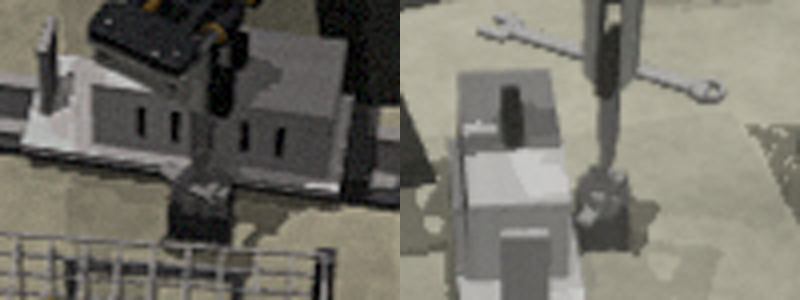

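{"op": "move_arm", "data": {
  "moves": [
    [0.0005,-0.001,0.003,0],
    [0.0005,-0.001,0.006,0],
    [0.0005,-0.001,0.009,0],
    [0.0005,-0.001,0.012,0],
    [0.0005,-0.001,0.014,0],
    [0.0005,-0.001,0.014,0],
    [0.0005,-0.001,0.014,0]
  ]
}}

```text
clock: 45.4
eef_pos: [657.4, 98.2, 127.4]
eef_rot: [3.142, -0.0, 1.105]
wrist_force: [0.1, -0.5, -0.8]
finger_gap: 14.4
finger_force: 50.0
```

{"op": "move_arm", "data": {
  "moves": [
    [0,0,0.0015,0],
    [0,0,0.003,0],
    [0,0,0.0045,0],
    [0,0,0.006,0],
    [0,0,0.0075,0],
    [0,0,0.0075,0]
  ]
}}

```text
clock: 46.0
eef_pos: [657.3, 98.2, 119.6]
eef_rot: [-3.141, 0.0, 1.105]
wrist_force: [-0.3, 0.4, -1.4]
finger_gap: 13.8
finger_force: 50.0
```

{"op": "move_arm", "data": {
  "moves": [
    [0,0,0.0015,0],
    [0,0,0.003,0],
    [0,0,0.0035,0],
    [0,0,0.0035,0],
    [0,0,0.0035,0]
  ]
}}

```text
clock: 46.5
eef_pos: [657.4, 98.2, 116.4]
eef_rot: [3.142, -0.0, 1.105]
wrist_force: [0.2, 0.2, -1.0]
finger_gap: 13.7
finger_force: 50.0
```

```bash
python3 -c "
from h import *
s=manip.read_state();print(s['eef_pos'],s['wrist_force'],s['moment'],s['joints'])"
```

```text
[657.39252484  98.22794854 116.3750369 ] [ 0.16085548  0.16994683 -0.98053366] [-0.01309603 -0.04344765  0.00599717] [9.32267694e-02 6.31541348e-01 1.25192862e+00 1.37970173e-05
 1.25805974e+00 5.59167442e-01]
```

{"op": "move_arm", "data": {
  "moves": [
    [0,0,0,0.08],
    [0,0,0,0.16],
    [0,-0.0001,0,0.24],
    [0,-0.0001,0,0.32],
    [0,-0.0002,0,0.4],
    [0,-0.0002,0,0.48],
    [0.0001,-0.0003,0,0.56],
    [0.0001,-0.0003,0,0.64],
    [0.0001,-0.0003,0,0.72],
    [0.0002,-0.0004,0,0.8],
    [0.0002,-0.0004,0,0.88],
    [0.0002,-0.0004,0,0.88]
  ]
}}

```text
clock: 47.7
eef_pos: [657.2, 98.6, 116.5]
eef_rot: [3.142, -0.0, 0.224]
wrist_force: [-0.7, -1.0, -1.2]
finger_gap: 13.5
finger_force: 50.0
```

```bash
python3 -c "
from h import *
s=manip.read_state();print(s['eef_pos'],s['wrist_force'],s['moment'],s['joints'][5])"
```

```text
[657.15042074  98.55386846 116.46209369] [-0.68784908 -0.95817813 -1.19821626] [0.00994743 0.04868858 0.07245504] 1.4410213761941473
```

{"op": "move_arm", "data": {
  "moves": [
    [0,0,0,0.08],
    [0,0,0,0.16],
    [0,0,0,0.24],
    [0,0,0,0.32],
    [0,0,0,0.36],
    [0,0,0,0.36]
  ]
}}

```text
clock: 48.3
eef_pos: [657.1, 98.7, 116.4]
eef_rot: [-3.141, -0.0, -0.134]
wrist_force: [-0.8, 0.7, -0.3]
finger_gap: 13.6
finger_force: 50.0
```

```bash
python3 -c "
from h import *
s=manip.read_state();print(s['eef_pos'],s['wrist_force'],s['moment'],s['joints'][5],s['eef_rot'])"
```

```text
[657.12580869  98.73039399 116.44447   ] [-0.77070088  0.68608499 -0.29911506] [0.36186593 0.04781444 0.08804031] 1.7981302730263005 [-3.14126771e+00 -7.64369729e-05 -1.33529360e-01]
```

{"op": "move_arm", "data": {
  "moves": [
    [0,0,0,0.05],
    [0,0,0,0.1],
    [0,0,0,0.14],
    [0,0,0,0.14]
  ]
}}

```text
clock: 48.7
eef_pos: [657.2, 98.8, 116.5]
eef_rot: [-3.141, -0.0, -0.273]
wrist_force: [0.2, 1.6, -0.4]
finger_gap: 13.5
finger_force: 50.0
```

```bash
python3 -c "
from h import *
s=manip.read_state();print(s['eef_pos'],s['wrist_force'],s['moment'],s['joints'][5],s['eef_rot'][2])"
```

```text
[657.15915855  98.81382706 116.46070746] [ 0.18984217  1.63054664 -0.42559711] [0.54784162 0.01180157 0.07947684] 1.9377306301200554 -0.27304606877157944
```

{"op": "move_arm", "data": {
  "moves": [
    [0,0,0,0.05],
    [0,0,0,0.1],
    [0,0,0,0.15],
    [0,0,0,0.15]
  ]
}}

```text
clock: 49.1
eef_pos: [657.2, 98.9, 116.4]
eef_rot: [-3.141, -0.0, -0.423]
wrist_force: [0.0, 3.0, -0.8]
finger_gap: 13.9
finger_force: 50.0
```

```bash
python3 -c "
from h import *
s=manip.read_state();print(s['eef_pos'],s['wrist_force'],s['moment'],s['joints'][5],s['eef_rot'][2])
P=cloud(cam('scene'))
c=cam('side');u,v=proj(c,[658.1,98.4,70]).astype(int)
a=cv2.resize(c['frame'][v-45:v+40,u-50:u+50],None,fx=7,fy=7,interpolation=cv2.INTER_CUBIC);cv2.imwrite('pics/sidek2.png',a)"
```

```text
[657.1566907   98.86856036 116.43647256] [ 0.02638274  2.98052198 -0.79893404] [ 0.79760618 -0.08282982  0.10366117] 2.0877045939519365 -0.4230107105726866
```

View pics/sidek2.png

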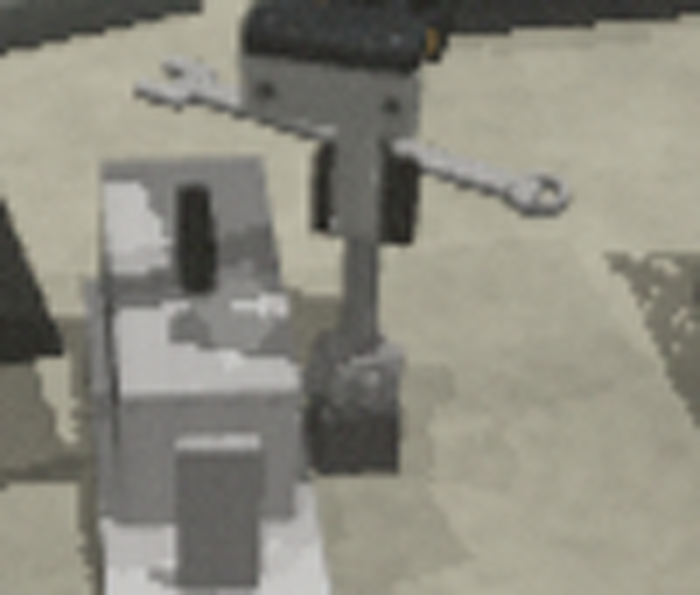

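The key is well seated in the head (shaft at (365,290)). I check how far the head has turned with the wrist camera.

```bash
python3 -c "
from h import *
c=wshot('w14');u,v=fproj(c,[658.1,98.4,53]);print(u,v)
x,y=int(u)-40,int(v)-32
a=c['frame'][y:y+64,x:x+80]
b=load('w11');u,v=fproj(b,[658.1,98.4,53]);x,y=int(u)-30,int(v)-24
d=b['frame'][y:y+48,x:x+60]
cv2.imwrite('pics/w14c.png',np.hstack([cv2.resize(q,(400,320),interpolation=cv2.INTER_CUBIC) for q in(a,d)]))"
```

```text
276.63330157704524 220.0657073305986
```

View pics/w14c.png

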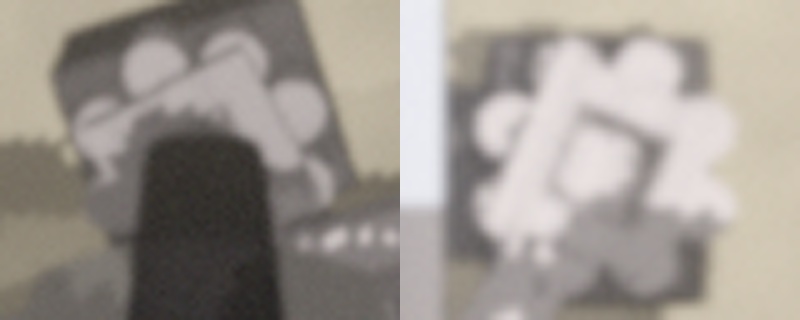

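The head's square collar is visible, with edges (90,125)→(240,45) and (240,45)→(290,160) in the left crop. I'll work out its orientation.

```bash
python3 -c "
from h import *
def edges(c,k):
    W=fplane(c,k[:,0],k[:,1],55.)
    for i in range(len(k)-1):
        d=W[i+1]-W[i]; print(np.hypot(*d[:2]).round(1),np.degrees(np.arctan2(d[1],d[0])).round(1))
c=load('w14'); edges(c,np.array([(90,125),(240,45),(290,160)])/5+[236,188])
# housing edges
edges(c,np.array([(60,60),(290,-10+0),(350,180)])/5+[236,188])
b=load('w11');u,v=fproj(b,[658.1,98.4,53]);o=[int(u)-30,int(v)-24]
k=np.array([(490,215),(555,65)],float)-[400,0]; edges(b,k/[400/60,320/48]+o)
P=fcloud(c);m=(abs(P[...,2]-55)<2)&(abs(P[...,0]-658)<30)&(abs(P[...,1]-98)<30)
np.set_printoptions(linewidth=300)
print(P[192:230,245:300,2].round().clip(0,99).astype(int)[::1,::1])
"
```

```text
26.2 -85.5
19.8 179.2
36.5 -96.9
31.5 173.9
25.0 61.2
[[ 2  0  0 ...  1  1  0]
 [ 2  1  0 ... 33  2  2]
 [ 2  1  0 ... 34  1  0]
 ...
 [ 0  0  0 ... 56 56 54]
 [ 0  1  2 ... 55 57 56]
 [ 0  1  0 ... 55 54 54]]
```

The head sits about 1.4 rad from the rail axis, so it is at its stop. I relax the key within its play and pull it out.

{"op": "move_arm", "data": {
  "moves": [
    [0,0,0,-0.08],
    [0,0,0,-0.16],
    [0,0,0,-0.24],
    [0,0,0,-0.32],
    [0,0,0,-0.4],
    [0,0,0,-0.4],
    [0,0,0,-0.4]
  ]
}}

```text
clock: 49.95
eef_pos: [657.1, 98.3, 116.3]
eef_rot: [3.141, 0.0, -0.027]
wrist_force: [-0.5, -0.1, -0.3]
finger_gap: 13.9
finger_force: 50.0
```

{"op": "move_arm", "data": {
  "moves": [
    [0,0,-0.004,0],
    [0,0,-0.01,0],
    [0,0,-0.018,0],
    [0,0,-0.03,0],
    [0,0,-0.05,0],
    [0,0,-0.08,0],
    [0,0,-0.1,0],
    [0,0,-0.115,0],
    [0,0,-0.115,0],
    [0,0,-0.115,0]
  ]
}}

```text
clock: 50.95
eef_pos: [657.0, 98.6, 231.3]
eef_rot: [3.142, -0.0, -0.025]
wrist_force: [0.7, 0.2, -1.5]
finger_gap: 13.5
finger_force: 50.0
```

```bash
python3 -c "
from h import *
s=manip.read_state();print(s['eef_pos'],s['wrist_force'],s['moment'],s['joints'][5],s['eef_rot'][2])
from m2 import comp
P={n:cloud(cam(n)) for n in('scene','side')}
for n in P:
  for lo,hi in((158,172),(172,186),(186,200),(200,213),(213,226)):
    comp(P[n],0,lo,hi,(620,700,60,140),n+str(lo),6)
"
```

```text
[657.01417151  98.56005012 231.32118246] [ 0.65655079  0.21399516 -1.50139474] [-0.0092221  -0.02804224 -0.02639843] 1.6898551662097643 -0.02526312790701324
scene158 12 [662.8  98.5] [9.1 6.3] 78.2 mean [662.6  98.9 166.3]
scene172 14 [664.9  99. ] [ 7.  13.3] 9.5 mean [664.   97.9 181.3]
scene186 19 [664.5  98.5] [ 7.7 13.3] 3.4 mean [664.7  98.3 193.5]
scene200 18 [664.9  98.1] [13.4  7.6] 88.9 mean [664.2  98.5 205. ]
side158 17 [654.5  96.9] [ 5.7 12.6] 41.0 mean [655.4  95.9 165.8]
side172 15 [655.9  93.5] [ 6.4 11.7] 68.0 mean [655.1  92.8 180.3]
side186 24 [656.8  92.6] [14.9  6.4] 0.5 mean [655.4  92.9 193.2]
side200 24 [656.2  92.1] [ 7.6 14.6] 85.6 mean [655.9  92.4 207.2]
side213 22 [655.4  92.9] [ 8.9 14.4] 76.3 mean [655.5  92.8 220. ]
```

```bash
python3 -c "
from h import *
go(581.4,-366,231,.383)"
```

```text
move [-0.0636  0.4663 -0.0007] turn -0.408 rows 9.411841379358862 2.7218478754595283 j6 1.69 t 51.05
```

{"op": "move_arm", "data": {
  "moves": [
    [-0.003,0.02,0,-0.03],
    [-0.008,0.06,0,-0.08],
    [-0.0145,0.107,0,-0.14],
    [-0.021,0.154,0,-0.2],
    [-0.0275,0.201,0,-0.26],
    [-0.034,0.248,0,-0.32],
    [-0.04,0.295,0,-0.37],
    [-0.0465,0.342,0,-0.408],
    [-0.053,0.389,0,-0.408],
    [-0.0585,0.43,0,-0.408],
    [-0.062,0.456,0,-0.408],
    [-0.0636,0.4663,0,-0.408]
  ]
}}

```text
clock: 52.25
eef_pos: [580.6, -368.3, 229.9]
eef_rot: [-3.14, 0.001, 0.38]
wrist_force: [-0.4, 1.3, -1.8]
finger_gap: 13.6
finger_force: 50.0
```

{"op": "move_arm", "data": {
  "moves": [
    [0,0,0,0],
    [0,0,0.02,0],
    [0,0,0.05,0],
    [0,0,0.075,0],
    [0,0,0.09,0],
    [0,0,0.09,0],
    [0,0,0.09,0]
  ]
}}

```text
clock: 52.95
eef_pos: [582.4, -365.5, 142.5]
eef_rot: [3.141, -0.001, 0.384]
wrist_force: [-0.4, -1.3, -0.6]
finger_gap: 13.8
finger_force: 50.0
```

```bash
python3 -c "
from h import *
go(581.4,-366,120,.383)"
```

```text
move [-0.0011  0.0001  0.0225] turn 0.001 rows 0.45088916135657575 0.0035276915396960837 j6 0.57 t 52.95
```

Tip at ~67, above the stand top (50). I go in slowly.

{"op": "move_arm", "data": {
  "moves": [
    [-0.0008,0,0.006,0],
    [-0.0008,0,0.012,0],
    [-0.0008,0,0.017,0],
    [-0.0008,0,0.021,0],
    [-0.0008,0,0.025,0],
    [-0.0008,0,0.028,0],
    [-0.0008,0,0.028,0]
  ]
}}

```text
clock: 53.65
eef_pos: [580.9, -366.2, 112.8]
eef_rot: [-3.141, 0.0, 0.383]
wrist_force: [0.1, -0.1, -0.6]
finger_gap: 13.9
finger_force: 50.0
```

{"op": "move_arm", "data": {
  "moves": [
    [0,0,0.004,0],
    [0,0,0.008,0],
    [0,0,0.012,0],
    [0,0,0.016,0],
    [0,0,0.02,0],
    [0,0,0.024,0],
    [0,0,0.027,0],
    [0,0,0.029,0],
    [0,0,0.029,0]
  ]
}}

```text
clock: 54.55
eef_pos: [580.9, -366.2, 84.0]
eef_rot: [-3.141, 0.0, 0.383]
wrist_force: [0.4, 0.2, -1.4]
finger_gap: 13.8
finger_force: 50.0
```

Lower 2 mm more (home ≈81.4), release and rise.

{"op": "move_arm", "data": {
  "moves": [
    [0,0,0.001,0],
    [0,0,0.002,0],
    [0,0,0.0023,0],
    [0,0,0.0023,0],
    [0,0,0.0023,0]
  ]
}}

```text
clock: 55.05
eef_pos: [581.1, -366.3, 82.1]
eef_rot: [3.142, -0.0, 0.383]
wrist_force: [-0.1, 0.3, -0.3]
finger_gap: 13.7
finger_force: 50.0
```

{"op": "move_arm", "data": {
  "moves": [
    [0,0,0,0],
    [0,0,0,0],
    [0,0,0,0],
    [0,0,0,0],
    [0,0,-0.01,0],
    [0,0,-0.04,0],
    [0,0,-0.08,0],
    [0,0,-0.12,0],
    [0,0,-0.16,0],
    [0,0,-0.19,0],
    [0,0,-0.19,0],
    [0,0,-0.19,0]
  ],
  "jaw": 0.05
}}

```text
clock: 56.25
eef_pos: [581.0, -366.3, 272.6]
eef_rot: [3.141, -0.001, 0.383]
wrist_force: [0.6, -0.3, -1.0]
finger_gap: 49.8
finger_force: 0.0
```

```bash
python3 -c "
from h import *
from m2 import comp
c=wshot('w15');P=fcloud(c)
comp(P,0,108,128,(520,640,-420,-320),'key')
comp(P,0,45,55,(520,640,-420,-320),'stand')
for n in('scene','side'):
    c=cam(n);P=cloud(c);print(n);cv2.imwrite('pics/%s_end.png'%n,c['frame'])
    comp(P,0,92,107,(500,660,-80,200),'covertop',100); comp(P,0,122,140,(500,660,0,200),'knob')
    comp(P,0,105,125,(520,640,-420,-320),'key')
"
```

```text
key 551 [ 582.2 -366. ] [43.4 13.8] 22.2 mean [ 583.3 -365.8  117.8]
stand 1453 [ 582.2 -365.5] [56.3 56.7] 77.8 mean [ 585.6 -363.6   50.3]
scene
covertop 1133 [588.9 104.7] [172.6  79.5] 84.5 mean [592.6 105.6  98. ]
knob 68 [589.3 104.8] [17.9 39.2] 3.0 mean [590.8 105.3 127.2]
key 69 [ 583.4 -366.3] [51.1 13.8] 22.4 mean [ 586.9 -364.8  115.8]
side
covertop 555 [584.6 107.2] [179.4  70.4] 86.0 mean [574.5  87.4  99.9]
knob 32 [584.9 103.2] [42.1 10.2] 84.0 mean [584.6 103.9 128.5]
key 188 [ 580.8 -367.1] [45.  14.9] 22.9 mean [ 579.6 -369.8  115.5]
```

View pics/scene_end.png

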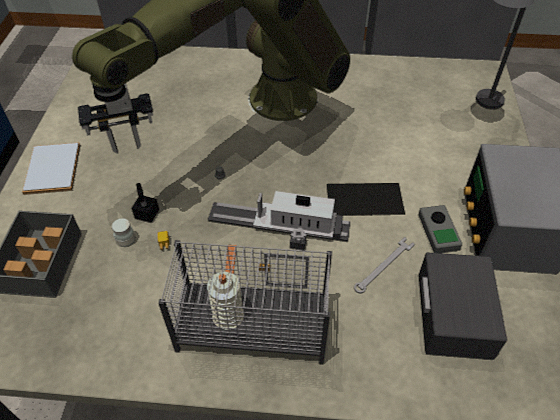

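The key is home in its stand at (146,205), and the carrier is at the stop with its cover on at (303,212). I recheck the lock head from above before signing off.

```bash
python3 -c "
from h import *
go(628,20,240,1.47)"
```

```text
move [ 0.1881 -0.3405  0.0306] turn -1.087 rows 7.803640139886811 7.247992467348178 j6 0.57 t 56.4
```

{"op": "move_arm", "data": {
  "moves": [
    [0.01,-0.018,0,-0.06],
    [0.028,-0.05,0,-0.16],
    [0.048,-0.086,0,-0.26],
    [0.068,-0.122,0,-0.36],
    [0.088,-0.158,0,-0.46],
    [0.108,-0.194,0,-0.56],
    [0.128,-0.23,0.01,-0.66],
    [0.148,-0.266,0.02,-0.76],
    [0.166,-0.3,0.03,-0.88],
    [0.18,-0.326,0.03,-1.0],
    [0.188,-0.34,0.03,-1.087],
    [0.188,-0.34,0.03,-1.087]
  ]
}}

```text
clock: 57.6
eef_pos: [628.2, 21.2, 241.0]
eef_rot: [-3.14, -0.0, 1.474]
wrist_force: [0.7, -0.5, 0.7]
finger_gap: 50.3
finger_force: 0.0
```

{"op": "move_arm", "data": {
  "moves": [
    [0,0,0,0],
    [0,0,0,0],
    [0,0,0,0]
  ]
}}

```text
clock: 57.9
eef_pos: [628.4, 18.3, 242.0]
eef_rot: [-3.141, 0.0, 1.467]
wrist_force: [0.0, 0.5, -0.0]
finger_gap: 50.2
finger_force: 0.0
```

```bash
python3 -c "
from h import *
from m2 import comp
c=wshot('w16');P=fcloud(c);z=P[...,2]
u,v=fproj(c,[658.1,98.4,55]).astype(int)
m=np.zeros(z.shape,np.uint8); w=np.s_[v-12:v+13,u-11:u+12]; m[w]=(z[w]<52.5)
m=cv2.resize(m,None,fx=8,fy=8,interpolation=cv2.INTER_NEAREST)
m=(cv2.GaussianBlur(m*255.,(0,0),5)>127).astype(np.uint8)
for q in cv2.findContours(m,0,1)[0]:
    q=q[:,0,:]/8.-.44; W=fplane(c,q[:,0],q[:,1],55.)
    if len(q)>100: print(rect(W))
comp(P,0,122,140,(500,660,0,200),'knob');comp(P,0,92,107,(500,660,-80,200),'top',100)
"
```

```text
(array([658.1,  98.3]), array([12.7, 13.1]), 2.3)
(array([651.3, 113. ]), array([ 2.1, 10. ]), 84.5)
knob 673 [588.6 105.5] [39.6 14.3] 83.2 mean [588.8 105.4 128.7]
top 11210 [587.8 105.3] [172.6  72.7] 84.3 mean [589.  105.   99.3]
top 244 [576.4 -17.8] [ 7.8 33. ] 84.4 mean [578.5 -16.3 101.6]
```

```bash
python3 -c "
from h import *
print(manip.sign_off())"
```

```text
the job is handed in; nothing more can be done
None
```

The job is done and handed in at about 58 s, but no verdict came back: by my last images all three insulators are in their cells, the cover is flat on the carrier at the end stop, the lock head is at its stop (about 1.4 rad), and the key is upright in its stand.

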